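Load and clamp the grinding jars in the forensic lab's shaker mill

TASK

Get the shaker mill ready to run: stand every blue-capped jar upright in a nest of its carrier, fill any nest left over with a grey dummy jar, and lower the hold-down plate over both locating pins until it sits flat on all four jars. Then swing the clamp arm in to its stop and screw the knob down (clockwise from above) only until the orange tab pops out; stop there, no more than a quarter turn further. Do not disturb the red-capped jar or the other things on the bench.

Things in the scene. Friction and masses are not known exactly. Their poses are not given: they have to be found in the camera images.
- mill: white shaker mill with an aluminium carrier on top, fixed to the bench. Origin at bench height under the middle of the four nests; z up, x towards the column, y from diamond pin to round pin. Housing 315 (x from -133 to 183) x 250 (y) mm, 68 mm high; carrier top 105 mm above the bench, 165 x 156 mm. A column 28 mm thick at x = 135, y = 0 mm; the blue clamp arm swings about its vertical axis
- nest0 (a point): centre of the floor of the -x -y nest: a round flat recess 38 mm wide and 8 mm deep in the carrier's top, for one jar; its floor is 97 mm above the bench. The four nests lie 66 mm apart along the mill's x and 48 mm apart along its y
- nest1 (a point): centre of the floor of the -x +y nest: a round flat recess 38 mm wide and 8 mm deep in the carrier's top, for one jar; its floor is 97 mm above the bench. The four nests lie 66 mm apart along the mill's x and 48 mm apart along its y
- nest2 (a point): centre of the floor of the +x -y nest: a round flat recess 38 mm wide and 8 mm deep in the carrier's top, for one jar; its floor is 97 mm above the bench. The four nests lie 66 mm apart along the mill's x and 48 mm apart along its y
- nest3 (a point): centre of the floor of the +x +y nest: a round flat recess 38 mm wide and 8 mm deep in the carrier's top, for one jar; its floor is 97 mm above the bench. The four nests lie 66 mm apart along the mill's x and 48 mm apart along its y
- plate_seat (a point): where the plate's origin lies once seated on the four lids: 152 mm above the bench over the mill's origin. Two steel locating pins stand on the carrier at the mill's x = 0: round, 10 mm thick, at y = +60 mm; diamond, 10 mm wide along x, 6 mm along y, at y = -60 mm. Tips 175 mm above the bench, the last 9 mm tapering to 3 mm
- swing_arm (a joint): angle of the clamp arm (rad): 0 = in against its stop, the screw above the middle of the plate seat; positive = swung out, anticlockwise from above (towards the mill's -y); clear of the carrier from 1.2. Stays where left (0.25 N m friction). Bar 26 mm wide, 240 to 262 mm above the bench, 135 mm from column axis to screw axis; it never moves up or down
- knob_grip (a point): middle of the round black ribbed clamp knob at the arm's end, on the screw's vertical axis, 291 mm above the bench when unscrewed: 46 mm wide, 30 mm tall (15 mm above and below this point), 14 mm clear of the arm under it when unscrewed, sinking 10 mm per turn. May be gripped at any angle; the arm may be swung by it
- clamp_knob (a joint): turn of the clamp knob (rad), growing clockwise seen from above, which drives the screw down 10 mm per turn. At 0 the foot is 4.5 mm above the thrust block of the seated plate, and it clears the block up to about 2.5 rad; the tab comes at about 5.1 to 5.7 rad. It stays where it is left (0.15 N m friction)
- clamp_foot (a joint): how far the sprung rubber foot (24 mm wide) under the screw is pushed back into the steel spring capsule (m): 0 when it touches nothing. 10 N of preload and 5 N per mm; the tab is released at 0.004 (30 N)
- clamp_tab (a joint): orange indicator tab, 20 mm wide, in the side of the dark spring capsule (36 mm wide) under the arm's end: 0 = in, flush; 0.020 = popped out 20 mm sideways, towards the mill's +y when the arm is in. Sprung; released at once when the set force is reached, and then stays out
- hold_plate: loose aluminium hold-down plate, 120 (x) x 150 (y) x 8 mm, two like 12.5 mm holes on its y axis 60 mm either side of the middle (either way round fits the pins), and a grey block in the middle of its top, 46 (x) x 30 (y) mm, 30 mm tall, to carry it by and for the clamp to press on. Origin at the centre of its underside, z up; block top 38 mm above it. 0.35 to 0.6 kg; flat on the bench at first
- sample1: steel grinding jar with a BLUE cap (a sample to be run), about 34 mm wide and 55 mm tall, plain cylinder, standing upright; origin at the centre of its underside, z up; 0.12 to 0.21 kg. There are two to four of them from start to start
- sample2: steel grinding jar with a BLUE cap (a sample to be run), about 34 mm wide and 55 mm tall, plain cylinder, standing upright; origin at the centre of its underside, z up; 0.12 to 0.21 kg. There are two to four of them from start to start
- sample3: steel grinding jar with a BLUE cap (a sample to be run), about 34 mm wide and 55 mm tall, plain cylinder, standing upright; origin at the centre of its underside, z up; 0.12 to 0.21 kg. There are two to four of them from start to start
- sample4: steel grinding jar with a BLUE cap (a sample to be run), about 34 mm wide and 55 mm tall, plain cylinder, standing upright; origin at the centre of its underside, z up; 0.12 to 0.21 kg. There are two to four of them from start to start
- blank1: grey plastic dummy jar, grey all over, about 34 mm wide and 55 mm tall, plain cylinder, standing upright; origin at the centre of its underside, z up; 0.12 to 0.21 kg
- blank2: grey plastic dummy jar, grey all over, about 34 mm wide and 55 mm tall, plain cylinder, standing upright; origin at the centre of its underside, z up; 0.12 to 0.21 kg
- red_jar: steel grinding jar with a RED cap (already run, not to be touched), about 34 mm wide and 55 mm tall, plain cylinder, standing upright; origin at the centre of its underside, z up; 0.12 to 0.21 kg
- wash_bottle: white wash bottle, 60 mm wide, 150 mm tall, a bystander; origin under its centre
- spanner: steel spanner 150 mm long lying flat, a bystander; origin near its middle
- marker: black marker pen 130 mm long, a bystander; origin near its middle
- tape_roll: roll of red evidence tape, 90 mm wide, 19 mm high, a bystander; origin under its centre
- beaker: small glass beaker, 68 mm wide, 80 mm tall, a bystander; origin under its centre

How it is judged:
On the way, in this order (a step that is already met when the one before it is completed fails the run):
1. every blue-capped jar stands in a nest and no nest is empty ((distance between sample1 and nest0 below 0.007 m or distance between sample1 and nest1 below 0.007 m or distance between sample1 and nest2 below 0.007 m or distance between sample1 and nest3 below 0.007 m) and (distance between sample2 and nest0 below 0.007 m or distance between sample2 and nest1 below 0.007 m or distance between sample2 and nest2 below 0.007 m or distance between sample2 and nest3 below 0.007 m) and (distance between sample3 and nest0 below 0.007 m or distance between sample3 and nest1 below 0.007 m or distance between sample3 and nest2 below 0.007 m or distance between sample3 and nest3 below 0.007 m) and (distance between sample4 and nest0 below 0.007 m or distance between sample4 and nest1 below 0.007 m or distance between sample4 and nest2 below 0.007 m or distance between sample4 and nest3 below 0.007 m) and distance between any of sample1, sample2, sample3, sample4, blank1, blank2 and nest0 below 0.007 m and distance between any of sample1, sample2, sample3, sample4, blank1, blank2 and nest1 below 0.007 m and distance between any of sample1, sample2, sample3, sample4, blank1, blank2 and nest2 below 0.007 m and distance between any of sample1, sample2, sample3, sample4, blank1, blank2 and nest3 below 0.007 m and angle between each of sample1, sample2, sample3, sample4's own z axis and vertical below 0.1 rad), for 0.2 s.
2. the hold-down plate is over both pins, flat on the four jars (all of step 1 and distance between hold_plate and plate_seat below 0.005 m and angle between hold_plate's own z axis and vertical below 0.03 rad and angle between the y axis of hold_plate and the y axis of mill, either way round below 0.06 rad), for 0.2 s.
3. the clamp arm is swung in to its stop (distance between hold_plate and plate_seat below 0.005 m and angle between hold_plate's own z axis and vertical below 0.03 rad and angle between the y axis of hold_plate and the y axis of mill, either way round below 0.06 rad and value of joint swing_arm below 0.05 rad), for 0.2 s.
4. the knob is screwed down until the tab has popped out (all of step 3 and value of joint clamp_tab above 0.015 m and value of joint clamp_foot above 0.003 m), for 0.2 s.
At the end, for the whole second after the job is handed in: Each blue-capped jar and, in nests left over, dummies stand in the four nests (7 mm); plate over both pins on the jars (5 mm; tilt 0.03, turn 0.06 rad); arm in (0.05 rad); tab out over 15 mm; foot pushed in 3 to 6.5 mm; all at rest (all of step 1 and all of step 4 and value of joint clamp_foot below 0.0065 m and linear speed of hold_plate below 0.02 m/s and velocity of joint clamp_knob below 0.1 rad/s); the robot touches nothing.
It fails at once if the clamp is overtightened: foot pushed in more than 6.5 mm (over a quarter turn past the tab's release) (value of joint clamp_foot above 0.0065 m).
It fails at once if a red-capped jar or another bystander is moved by more than 4 cm or tipped over (distance of any of red_jar, wash_bottle, spanner, marker, tape_roll, beaker from where it was at the start of the episode above 0.04 m or angle between any of red_jar, wash_bottle, beaker's own z axis and vertical above 0.5 rad).
Of sample1, sample2, sample3, sample4 only 2 to 4 are there at a start; the rules pass over those that are not, and their reading is None.
At some moment in a run one of hold_plate may be knocked a few centimetres aside while the robot is not near it.
Once in a run the grip may slacken for a moment while it holds something.
It also fails if it takes over 208 s, if anything falls off the work surface, if the arm or the gripper's body presses on something with over 40 N, if the wrist force passes 120 N, or if a joint passes its speed limit or range.

ROBOT

A 6-joint arm with a two-finger parallel gripper is mounted at the origin on the work surface. World frame = base frame: x ahead of the robot, y to its left, z up, the work surface at z = 0. Lengths are in m, angles in rad, forces in N, time in s.
With the tool pointing down it reaches from about 0.35 to 0.85 m from the base axis. Payload 8.1 kg.
Tool frame: the origin (TCP) lies between the finger pads; the fingertips stand tips_ahead ahead of it and the grasp point (between the pads) lies 8 mm behind it (tips_ahead is the distance from the TCP to the fingertips, in m); z points along the fingers, x is the direction in which the jaws open and shut, and the axes are right-handed (so a half turn about z gives the same grasp; the last joint's range is limited). The gripper opens to 93 mm and grips with 3 to 60 N. Pads are 15 mm wide; open, the fingers measure 128 mm over their backs; the gripper's body (75 mm by 188 mm) begins 65 mm behind the grasp point.
Start: joints at [-1.227, 0.13, 1.488, -0, 1.523, -0.085], TCP at [0.249, -0.546, 0.197] pointing down, gripper open.
Joint ranges: [-2.96, 2.96], [-0.89, 2.26], [0.02, 2.5], [-1.34, 4.48], [0, 2.73], [-2.66, 2.66]. Speed limits (rad/s): [2.39, 2.39, 2.79, 3.14, 3.14, 3.14].

INTERFACE

Orientations are given as a rotation vector (axis times angle).
In Python, from plant import * gives the robot as it stands.
- The arm moves only by the tool play_rows, never from a script. Its argument "increments" is a list that holds one entry, the list of rows, each a list of 4 numbers: the shift along the tool's x, y, z in cm, then the turn about the tool's z in rad. A call has 1 to 5 rows; each row is the pose to reach, as a shift and turn from the pose measured when the call began, along the tool's axes at that moment; what a row does not reach only later rows make up. A row lasts 1/10 s, in which the tool goes at most 50 mm and 8.59 degrees, less where a joint would pass 70% of its speed; a pose out of reach is approached as far as the arm can. A call with a gripper value outside its range is refused whole. "jaw" is the finger opening in cm, from 0 to 9.3, set as the call begins (left out, the last holds). The fingers move at their own pace and stop on an object; "squeeze" is the grip in N (left out, the last holds). Time passes only in rows, so rows that repeat a pose let the fingers close. It gives the time, the measured TCP pose, the force and the opening at its end, in the units of the state.
- read_state(): the state, without advancing time (a new reading comes with each control period).
- read_camera(name): name is "scene" or "side" or "wrist"; returns (picture, depth): 420x560x3 uint8, blue, green, red; 420x560 float32, m along the optical axis (not along the pixel's ray), 0 where there is no reading.
- camera_params(name): a dict with "K" (3x3 intrinsics, pixels), "eye" and "orientation" of the camera in the world. Camera axes: x right, y up, looking along -z (the intrinsics and any distortion apply to the point x, -y, -z); pixel columns grow to the right and rows downward; lengths in m; the calibration is good to about 2 mm. The wrist camera is an equidistant fisheye: a pixel r from the principal point sees the ray r / f radians off the axis. A picture is of the moment at which its call begins: read the wrist's pose just before it. camera_params takes no time and is no camera call; for the wrist camera it gives the pose at the moment of the call.
- close_job(): hands the job in, once; it reports no verdict.
The state is a dict: "t": time; "q": joint angles; "dq": joint speeds; "joint_torque": joint torques, N m; "tool_pos": TCP position; "orientation": TCP orientation; "force": force on the tool from outside, world axes, zero at the start; "wrist_torque": the same for the moment, N m; "opening": finger opening in m.
Only numpy, scipy, OpenCV 4.12 (cv2) and the standard library are available. Lean on these libraries where they do the work, as an engineer would, in place of code of your own. Each camera call takes 0.05 s, during which the arm holds its last target.

## Working session

There is one attempt and no reset: what is moved stays moved. The work goes in short steps, Python scripts to look and compute and a tool call to move; the robot and the scene stay as the last step left them, time stands still between calls to the robot, and variables do not carry over. Pictures are saved under pics/ and viewed, and the job is handed in when it is done.

Besides the shell and the picture viewer there is one more tool, called in YAML: its name, and indented under it one key for each argument. play_rows: Moves the arm, as the interface text tells. Its arguments: {"type":"object","properties":{"increments":{"type":"array"},"jaw":{"type":"number"},"squeeze":{"type":"number"}},"required":["increments"]}

```bash
ls; mkdir -p pics
python3 - <<'E'
from plant import *
import cv2
s=read_state(); print(s)
for n in ["scene","side","wrist"]:
    p=camera_params(n); print(n,p)
    im,d=read_camera(n); cv2.imwrite(f"pics/{n}0.png",im)
    import numpy as np; np.save(f"pics/{n}0.npy",d)
E
```

```text
pics
{'t': 0.0, 'q': array([-1.22740675e+00,  1.31145724e-01,  1.48926864e+00, -1.66548922e-05,
        1.52298130e+00, -8.54076674e-02]), 'dq': array([ 0.00024649, -0.00058587, -0.00020859, -0.00224027,  0.00052763,
       -0.00045648]), 'joint_torque': array([ 9.51774382e-04, -5.59822297e+01, -4.91769826e+01,  7.70053128e-02,
        3.51730711e-02, -1.61783637e-04]), 'tool_pos': array([ 0.24927427, -0.54510992,  0.19610254]), 'orientation': array([-2.64229939e+00,  1.69735784e+00,  2.25878361e-03]), 'force': array([ 0.2578491 , -0.22075067, -0.07543406]), 'wrist_torque': array([-0.00538317, -0.039981  ,  0.02315798]), 'opening': 0.09280559924126797}
scene {'K': array([[466.73609925,   0.        , 278.2044279 ],
       [  0.        , 466.73609925, 208.17145031],
       [  0.        ,   0.        ,   1.        ]]), 'eye': array([1.05937446, 0.85007285, 1.02160234]), 'orientation': array([0.31097389, 1.10185836, 2.38476043])}
side {'K': array([[538.39976053,   0.        , 284.08395858],
       [  0.        , 538.39976053, 214.14523465],
       [  0.        ,   0.        ,   1.        ]]), 'eye': array([-0.05644127, -1.2819318 ,  0.98129282]), 'orientation': array([ 1.03696928, -0.22253876, -0.42457357])}
wrist {'K': array([[325.1922621 ,   0.        , 279.60510994],
       [  0.        , 325.1922621 , 207.79528283],
       [  0.        ,   0.        ,   1.        ]]), 'eye': array([ 0.31410442, -0.51643508,  0.38306089]), 'orientation': array([-0.23015543,  0.14993442, -1.1346911 ])}
```

View pics/scene0.png

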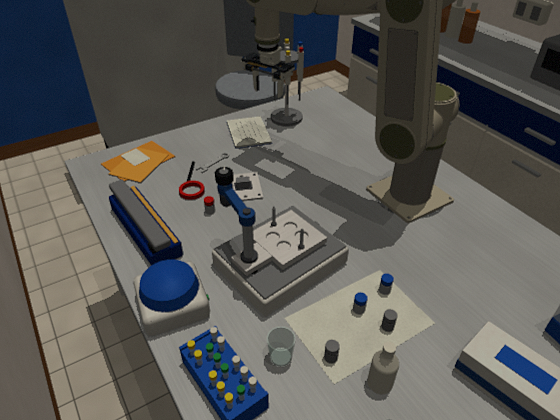

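View pics/side0.png

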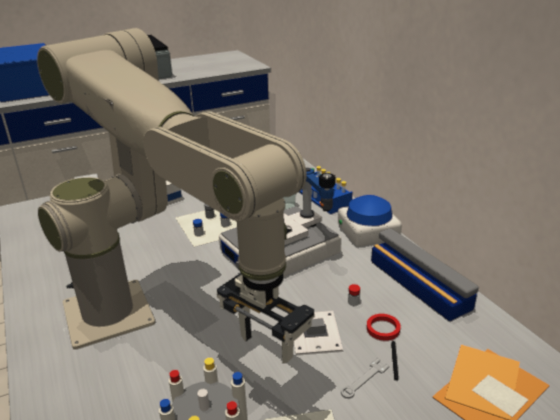

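View pics/wrist0.png

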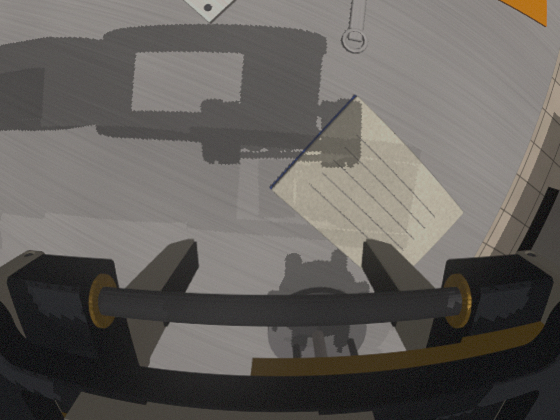

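Two blue-capped jars (386,283), (360,302), two grey (389,320), (331,351), red jar (209,202). The mill's at the centre, and the plate is near (243,185), just beside the arm's post.

```bash
cat > h.py <<'E'
import numpy as np, cv2, json
from scipy.spatial.transform import Rotation as R
from plant import *
def ray(p,uv):
    uv=np.atleast_2d(uv).astype(float);K=p["K"]
    x=(uv[:,0]-K[0,2])/K[0,0];y=(uv[:,1]-K[1,2])/K[1,1]
    return np.c_[x,-y,-np.ones(len(x))]@R.from_rotvec(p["orientation"]).as_matrix().T
def fray(p,uv):
    uv=np.atleast_2d(uv).astype(float);K=p["K"]
    x=(uv[:,0]-K[0,2]);y=(uv[:,1]-K[1,2]);r=np.hypot(x,y)+1e-9;t=r/K[0,0]
    return np.c_[np.sin(t)*x/r,-np.sin(t)*y/r,-np.cos(t)]@R.from_rotvec(p["orientation"]).as_matrix().T
def onplane(p,uv,z,f=False):
    d=(fray if f else ray)(p,uv); return p["eye"]+d*((z-p["eye"][2])/d[:,2])[:,None]
def cloud(p,dep,f=False):
    v,u=np.mgrid[:420,:560]; d=(fray if f else ray)(p,np.c_[u.ravel(),v.ravel()])
    ax=R.from_rotvec(p["orientation"]).apply([0,0,-1]); d=d/(d@ax)[:,None]
    return (p["eye"]+d*dep.ravel()[:,None]).reshape(420,560,3)
def proj(p,P):
    c=R.from_rotvec(p["orientation"]).inv().apply(np.atleast_2d(P)-p["eye"]);K=p["K"]
    return np.c_[K[0,0]*c[:,0]/-c[:,2]+K[0,2],K[1,1]*-c[:,1]/-c[:,2]+K[1,2]]
def fproj(p,P):
    c=R.from_rotvec(p["orientation"]).inv().apply(np.atleast_2d(P)-p["eye"]);K=p["K"]
    t=np.arctan2(np.hypot(c[:,0],c[:,1]),-c[:,2]);a=np.arctan2(-c[:,1],c[:,0])
    return np.c_[K[0,0]*t*np.cos(a)+K[0,2],K[1,1]*t*np.sin(a)+K[1,2]]
E
python3 - <<'E'
from h import *
p=camera_params("scene");im=cv2.imread("pics/scene0.png");d=np.load("pics/scene0.npy")
c=cloud(p,d)
for u,v in [(460,250),(290,240),(386,279),(360,297),(389,315),(331,345),(245,184),(150,250)]: print(u,v,c[v,u].round(4))
cv2.imwrite("pics/s1.png",cv2.resize(im[150:400,140:440],None,fx=2.6,fy=2.4,interpolation=cv2.INTER_CUBIC))
hsv=cv2.cvtColor(im,cv2.COLOR_BGR2HSV)
# top of carrier points
m=(abs(c[...,2]-0.105)<.004)&(d>0)
n,l,st,ce=cv2.connectedComponentsWithStats(m.astype(np.uint8))
for i in range(1,n):
    if st[i,4]>200: print("z105",st[i],ce[i])
m=(abs(c[...,2]-0.055)<.003)&(d>0)
n,l,st,ce=cv2.connectedComponentsWithStats(m.astype(np.uint8))
for i in range(1,n):
    if st[i,4]>20: print("z55",st[i],ce[i], onplane(p,ce[i],.055).round(4), np.median(im[l==i],0), np.median(c[l==i],0).round(4))
E
```

```text
460 250 [ 0.0549  0.28   -0.0062]
290 240 [0.5391 0.0635 0.1023]
386 279 [0.367  0.2826 0.0489]
360 297 [0.4718 0.2988 0.057 ]
389 315 [0.4435 0.3797 0.0534]
331 345 [0.6189 0.3723 0.0505]
245 184 [ 0.4774 -0.3254  0.0217]
150 250 [ 0.8812 -0.1468  0.0607]
z105 [ 232  211   95   62 1688] [280.53021327 241.33116114]
z105 [140 260  56  43 464] [168.42672414 285.98922414]
z55 [115  42  21   6  34] [125.14705882  44.52941176] [[ 0.4613 -1.7228  0.055 ]] [57.  62.5 64. ] [ 0.4589 -1.7237  0.0547]
z55 [547 124  13   9  24] [552.70833333 128.29166667] [[-0.7297  0.0316  0.055 ]] [28.5  7.5  2.5] [-0.7308  0.0309  0.0544]
z55 [392 182  14  13  29] [398.34482759 188.55172414] [[0.0683 0.0042 0.055 ]] [33. 38. 41.] [0.0677 0.0038 0.0544]
z55 [137 190  14  16  27] [143.92592593 197.51851852] [[ 0.8147 -0.3946  0.055 ]] [71. 56. 51.] [ 0.8149 -0.3919  0.0562]
z55 [411 193  15   4  21] [418.33333333 194.14285714] [[0.0324 0.0613 0.055 ]] [34. 39. 42.] [0.0347 0.062  0.0557]
z55 [109 195  72  62 388] [140.11340206 230.11597938] [[ 0.8769 -0.2492  0.055 ]] [54. 19.  5.] [ 0.8882 -0.2376  0.0557]
z5
[... 1503 characters left out ...]
[269 349  20   8  24] [278.66666667 354.08333333] [[0.7398 0.3306 0.055 ]] [104. 112. 103.] [0.7403 0.3346 0.0552]
z55 [460 356  46  34  87] [481.94252874 373.01149425] [[0.3729 0.6109 0.055 ]] [59. 64. 67.] [0.3726 0.6118 0.0552]
z55 [371 373  15  11  27] [377.40740741 378.77777778] [[0.5839 0.4987 0.055 ]] [54. 62. 64.] [0.5857 0.4987 0.0558]
z55 [506 389  10  10  23] [510.39130435 393.65217391] [[0.3595 0.6766 0.055 ]] [59. 64. 66.] [0.3596 0.6755 0.0543]
z55 [235 396  33  24  44] [252.02272727 406.81818182] [[0.8545 0.4092 0.055 ]] [43.  18.   4.5] [0.8536 0.4094 0.0553]
z55 [517 398  31  22  66] [531.39393939 408.98484848] [[0.3503 0.7223 0.055 ]] [57.5 63.  65. ] [0.3507 0.7225 0.0551]
```

View pics/s1.png

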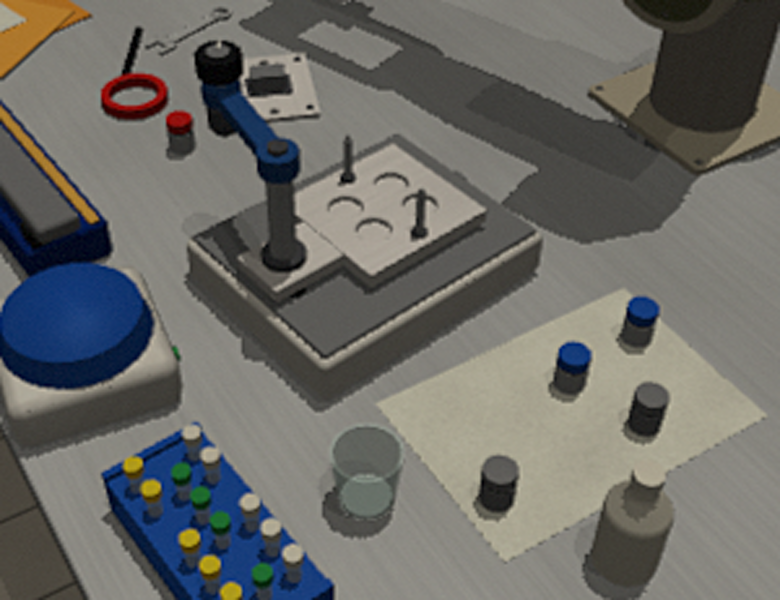

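Run:
```python
from h import *
p=camera_params("scene")
t=onplane(p,[(273.8,207.5),(302,230)],.175);print(t)
m=t.mean(0);v=t[1]-t[0];print(m,np.linalg.norm(v),np.arctan2(v[1],v[0])-np.pi/2)
# knob top center approx z .306
print("knob",onplane(p,[(218/2.6+140,50/2.4+150)],.306))
print("column top",onplane(p,[(278/2.6+140,147/2.4+150)],.265))
im=cv2.imread("pics/scene0.png")
q=[(246/2.6+140,(64)/2.4+150),(305,55),(319,115),(266,120)]
print("plate corners",onplane(p,[(x/2.6+140 if i else x,y/2.4+150 if i else y) for i,(x,y) in enumerate(q)],.008))
```

```text
[[ 0.54907172 -0.00773424  0.175     ]
 [ 0.53271581  0.11032265  0.175     ]]
[0.54089377 0.05129421 0.175     ] 0.11918450574193436 0.13766625723871884
knob [[ 0.66317896 -0.06975668  0.306     ]]
column top [[0.66770315 0.06107323 0.265     ]]
plate corners [[ 0.48083284 -0.39987794  0.008     ]
 [ 0.39892107 -0.37704823  0.008     ]
 [ 0.45478734 -0.24051589  0.008     ]
 [ 0.51998822 -0.26702203  0.008     ]]
```

```bash
cat >> h.py <<'E'
def yaw(s):
    x=R.from_rotvec(s["orientation"]).apply([1,0,0]); return np.arctan2(x[1],x[0])
def mv(target,yw=None):
    """shift needed in tool axes (cm), turn about tool z"""
    s=read_state(); M=R.from_rotvec(s["orientation"])
    d=M.inv().apply(np.array(target)-s["tool_pos"])*100
    t=0 if yw is None else -((yw-yaw(s)+np.pi/2)%np.pi-np.pi/2)
    print("tcp",s["tool_pos"].round(4),"yaw",round(yaw(s),4),"q6",s["q"][5].round(3),"t",round(s["t"],2),"F",s["force"].round(1),"op",round(s["opening"],4)); print("-> shift cm",d.round(2),"turn",round(t,3),"rows>=",np.ceil(max(np.linalg.norm(d)/5,abs(t)/.1499)))
E
python3 - <<'E'
from h import *
mv((.43,.10,.33),.138)
p=camera_params("wrist");s=read_state();M=R.from_rotvec(s["orientation"])
print(M.as_matrix().round(3)); print(M.inv().apply(p["eye"]-s["tool_pos"]), M.inv().apply(R.from_rotvec(p["orientation"]).apply([0,0,-1])))
print([k for k in globals() if 'tip' in k], [k for k in dir(__import__('plant')) if k[0]!='_'])
E
```

```text
tcp [ 0.2493 -0.5452  0.1964] yaw -1.142 q6 -0.085 t 0.15 F [-0.8 -0.7 -0.9] op 0.0929
-> shift cm [-51.19 -43.26 -13.29] turn -1.28 rows>= 14.0
[[ 0.416 -0.909 -0.   ]
 [-0.909 -0.416  0.001]
 [-0.001 -0.    -1.   ]]
[ 0.00051417 -0.07089762 -0.18682328] [-6.56648712e-06  2.57317454e-01  9.66326926e-01]
['tips_ahead'] ['IKError', 'camera_params', 'close_job', 'read_camera', 'read_state', 'tips_ahead']
```

Run:
```python
from h import *
print(tips_ahead)
mv((.38,-.28,.36),-.5)
```

```text
0.011
tcp [ 0.2493 -0.5452  0.1964] yaw -1.142 q6 -0.085 t 0.15 F [-0.8 -0.7 -0.9] op 0.0929
-> shift cm [-18.71 -22.91 -16.33] turn -0.642 rows>= 7.0
```

play_rows:
  increments:
    - [[-1.5, -2, -4, -0.12], [-5, -5.5, -7, -0.25], [-8, -9, -10, -0.38], [-11.5, -13, -13, -0.5], [-15, -17, -16, -0.62]]

```text
t: 0.65
tool_pos: [0.3294, -0.3644, 0.3402]
orientation: [-3.036, 0.804, 0.001]
force: [0.3, -0.6, -0.3]
opening: 0.0929
```

Run:
```python
from h import *
mv((.48,.06,.36),.138)
p=camera_params("wrist");im,d=read_camera("wrist");cv2.imwrite("pics/w1.png",im)
```

```text
tcp [ 0.3294 -0.3644  0.3402] yaw -0.5176 q6 -0.423 t 0.65 F [ 0.3 -0.6 -0.3] op 0.0929
-> shift cm [ -7.91 -44.33  -1.93] turn -0.656 rows>= 10.0
```

View pics/w1.png

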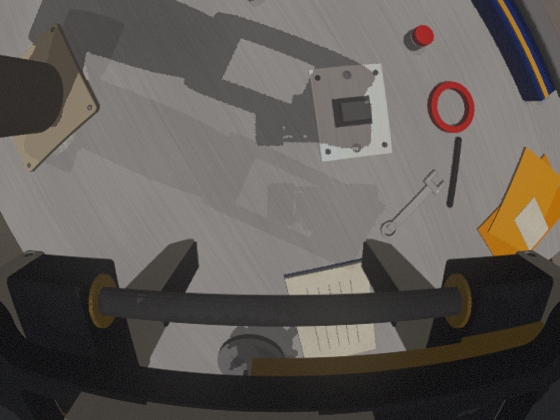

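The plate shows at (352,112), clear of the red jar (422,36), the tape and the spanner. I'll go on to the mill.

play_rows:
  increments:
    - [[-1, -4.5, -0.5, -0.14], [-2, -9, -1, -0.28], [-3, -13.5, -1.5, -0.42], [-4, -18, -2, -0.54], [-5, -22.5, -2, -0.65]]

```text
t: 1.2
tool_pos: [0.3983, -0.1378, 0.3665]
orientation: [3.13, 0.232, 0.01]
force: [0.7, 0.2, 0.4]
opening: 0.0933
```

Run:
```python
from h import *
mv((.48,.06,.36),.138)
```

```text
tcp [ 0.3983 -0.1378  0.3665] yaw 0.1482 q6 -0.604 t 1.2 F [0.7 0.2 0.4] op 0.0933
-> shift cm [ 10.99 -18.36   0.67] turn 0.01 rows>= 5.0
```

play_rows:
  increments:
    - [[2.2, -3.6, 0, 0.01], [4.5, -7.5, 0.5, 0.01], [7, -11.5, 0.5, 0.01], [9.5, -15.5, 0.6, 0.01], [11, -18.4, 0.7, 0.01]]

```text
t: 1.7
tool_pos: [0.4805, 0.0631, 0.3591]
orientation: [3.132, 0.219, 0.01]
force: [0.5, -0.5, -0.0]
opening: 0.0928
```

play_rows:
  increments:
    - [[0, 0, 0, 0], [0, 0, 0, 0], [0, 0, 0, 0]]

```text
t: 2.0
tool_pos: [0.4803, 0.0623, 0.359]
orientation: [3.132, 0.218, 0.009]
force: [0.2, -0.3, 0.4]
opening: 0.0931
```

Run:
```python
from h import *
p=camera_params("wrist");im,d=read_camera("wrist");cv2.imwrite("pics/w2.png",im)
import pickle;pickle.dump((p,d),open("pics/w2.pkl","wb"))
mv((.48,.06,.36),.138)
c=cloud(p,d,True)
for q in [(.541,.051,.105),(.366,.285,.055)]: print(fproj(p,q))
im2,d2=read_camera("side");cv2.imwrite("pics/side2.png",im2)
im2,d2=read_camera("scene");cv2.imwrite("pics/scene2.png",im2)
```

```text
tcp [0.4803 0.062  0.3592] yaw 0.1383 q6 -0.115 t 2.05 F [-0.2 -0.  -0. ] op 0.0929
-> shift cm [-0.05  0.2  -0.08] turn 0.0 rows>= 1.0
[[320.7380256  188.39357358]]
[[224.24083651  18.2550399 ]]
```

View pics/w2.png

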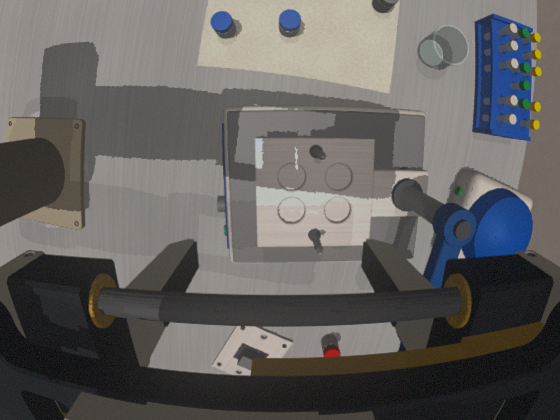

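View pics/side2.png

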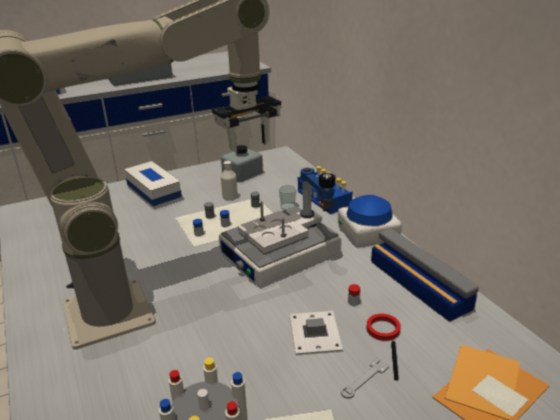

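Run:
```python
from h import *
im=cv2.imread("pics/w2.png")
cv2.imwrite("pics/w2z.png",cv2.resize(im[130:260,245:405],None,fx=4.6,fy=4.6,interpolation=cv2.INTER_CUBIC))
im=cv2.imread("pics/side2.png")
cv2.imwrite("pics/side2z.png",cv2.resize(im[170:370,180:380],None,fx=3,fy=3,interpolation=cv2.INTER_CUBIC))
```

```text
(no output)
```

View pics/w2z.png

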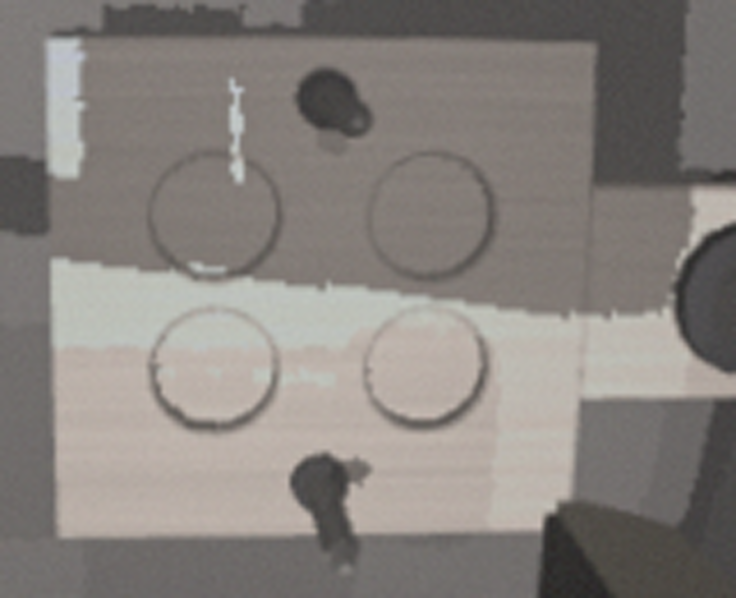

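View pics/side2z.png

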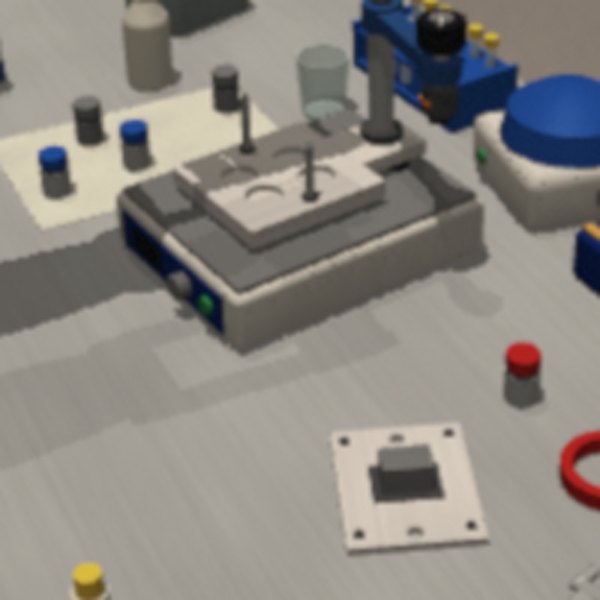

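Run:
```python
from h import *
import pickle
p,d=pickle.load(open("pics/w2.pkl","rb"))
f=lambda q,s,o:(np.array(q)+.5)/s-.5+np.array(o)
z=f([(213,369),(215,215),(427,368),(432,215)],4.6,(245,130))
P=onplane(p,z,.105,True);print(P.round(4))
L=np.array([(-33,-24),(-33,24),(33,-24),(33,24)])/1000
def fit(L,P):
    c=P[:,:2].mean(0);A=P[:,0]-c[0]+1j*(P[:,1]-c[1]);B=L[:,0]+1j*L[:,1];B=B-B.mean()
    r=(A*B.conj()).sum()/(abs(B)**2).sum();return c,abs(r),np.angle(r)
print(fit(L,P))
pins=onplane(p,f([(322,562/ 1.0)],4.6,(245,130)),.175,True)
print("tip", onplane(p,f([(362,121),(345,562)],4.6,(245,130)),.174,True).round(4),"base",onplane(p,f([(325,98),(320,480)],4.6,(245,130)),.107,True).round(4))
# side cam
ps=camera_params("side")
zs=f([(264,190),(240,172),(318,172),(290,152)],3,(180,170))
Ps=onplane(ps,zs,.105);print("side nests",Ps.round(4))
print("side tips",onplane(ps,f([(309,143),(245,95)],3,(180,170)),.175).round(4))
# plate
Lp=np.array([(-60,-75),(60,-75),(60,75),(-60,75)])/1000
pc=onplane(ps,f([(349,550),(487,541),(461,424),(331,433)],3,(180,170)),.008);print("plate",pc.round(4),fit(Lp,pc))
for n in ["scene2"]:
  psc=camera_params("scene")
  im=cv2.imread("pics/scene2.png");cv2.imwrite("pics/scene2z.png",cv2.resize(im[160:380,180:440],None,fx=3,fy=2.7,interpolation=cv2.INTER_CUBIC))
```

```text
[[0.5044 0.0147 0.105 ]
 [0.498  0.0619 0.105 ]
 [0.57   0.0241 0.105 ]
 [0.5629 0.0715 0.105 ]]
(array([0.5338255 , 0.04305967]), np.float64(0.9984144788749434), np.float64(0.14318000342669363))
tip [[ 0.5265  0.102   0.174 ]
 [ 0.5424 -0.0155  0.174 ]] base [[ 0.5248  0.1016  0.107 ]
 [ 0.5428 -0.0158  0.107 ]]
side nests [[0.5081 0.0202 0.105 ]
 [0.5008 0.0647 0.105 ]
 [0.5732 0.0261 0.105 ]
 [0.5651 0.0774 0.105 ]]
side tips [[ 0.5398 -0.0241  0.175 ]
 [ 0.5247  0.0981  0.175 ]]
plate [[ 0.3944 -0.3893  0.008 ]
 [ 0.5021 -0.4333  0.008 ]
 [ 0.5599 -0.2936  0.008 ]
 [ 0.4481 -0.2494  0.008 ]] (array([ 0.47613203, -0.34140214]), np.float64(0.9965363756731634), np.float64(-0.3801246947308741))
```

View pics/scene2z.png

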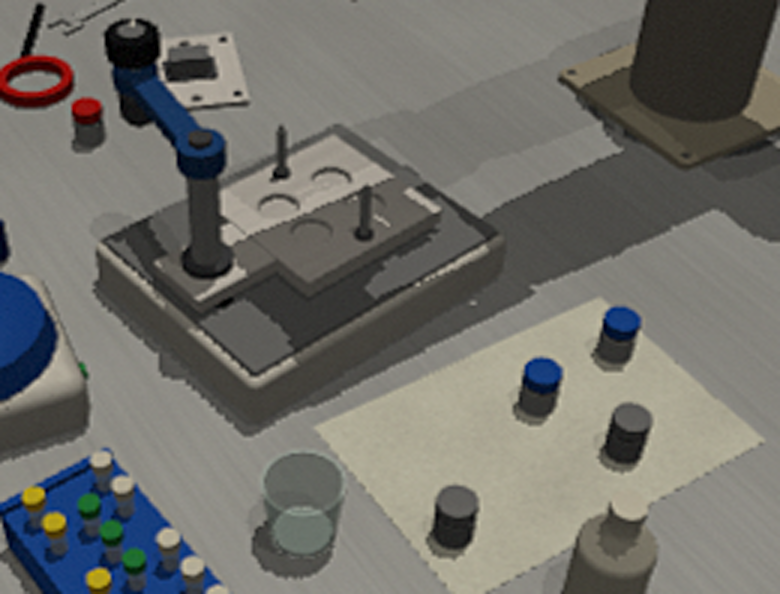

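Run:
```python
from h import *
mv((.43,.22,.30),.143)
```

```text
tcp [0.4804 0.062  0.3593] yaw 0.1378 q6 -0.114 t 2.15 F [-0.4  0.4 -0.9] op 0.0928
-> shift cm [ -2.86 -16.36   5.87] turn -0.005 rows>= 4.0
```

play_rows:
  increments:
    - [[-0.7, -4, 1.4, 0], [-1.4, -8, 2.8, 0], [-2.1, -12, 4.2, 0], [-2.9, -16.4, 5.9, -0.005], [-2.9, -16.4, 5.9, -0.005]]

```text
t: 2.65
tool_pos: [0.4269, 0.2232, 0.2972]
orientation: [3.132, 0.23, 0.004]
force: [0.3, -0.5, -0.1]
opening: 0.0928
```

play_rows:
  increments:
    - [[0, 0, 0, 0], [0, 0, 0, 0]]

```text
t: 2.85
tool_pos: [0.4272, 0.2223, 0.2976]
orientation: [3.132, 0.229, 0.005]
force: [-1.2, 0.1, 0.4]
opening: 0.0931
```

```bash
cat >> h.py <<'E'
import pickle
def shot(n,tag):
    p=camera_params(n);im,d=read_camera(n);cv2.imwrite(f"pics/{tag}.png",im);pickle.dump((p,d),open(f"pics/{tag}.pkl","wb"));return p,im,d
def zoom(im,tag,x0,x1,y0,y1,s): cv2.imwrite(f"pics/{tag}.png",cv2.resize(im[y0:y1,x0:x1],None,fx=s,fy=s,interpolation=cv2.INTER_CUBIC))
def unz(q,s,o): return (np.atleast_2d(q)+.5)/s-.5+np.array(o)
E
python3 - <<'E'
from h import *
p,im,d=shot("wrist","w3")
mv((.43,.22,.30),.143)
c=cloud(p,d,True)
m=(abs(c[...,2]-.055)<.006)&(d>0)
n,l,st,ce=cv2.connectedComponentsWithStats(m.astype(np.uint8))
for i in range(1,n):
    if st[i,4]>60: print(st[i],ce[i].round(1),onplane(p,ce[i],.055,True).round(4),np.median(im[l==i],0),np.median(c[l==i],0).round(4))
E
```

```text
tcp [0.4276 0.2221 0.2978] yaw 0.1449 q6 0.23 t 2.9 F [-0.2 -1.  -0.2] op 0.0931
-> shift cm [ 0.21  0.24 -0.22] turn 0.002 rows>= 1.0
[378   0  32  28 135] [388.3  17.4] [[0.542  0.4667 0.055 ]] [75. 81. 86.] [0.5398 0.463  0.0547]
[290  50  26  25 501] [302.2  61.9] [[0.4348 0.3774 0.055 ]] [117. 120. 124.] [0.4348 0.3775 0.0543]
[416  81  23  24 408] [426.9  92. ] [[0.6131 0.3737 0.055 ]] [105. 107. 111.] [0.6136 0.3739 0.0542]
[ 507  108   53  130 3031] [534.7 175.1] [[0.8536 0.298  0.055 ]] [137.  68.  28.] [0.8488 0.2965 0.0573]
[224 113  25  25 494] [236.  125.1] [[0.3613 0.2817 0.055 ]] [153.  90.  61.] [0.3612 0.2817 0.0542]
[303 113  26  26 503] [315.3 125.3] [[0.4643 0.2963 0.055 ]] [100.  69.  56.] [0.4644 0.2964 0.0542]
[460 131  18  39 125] [464.7 148.7] [[0.6917 0.3077 0.055 ]] [118. 124. 117.] [0.6899 0.3075 0.0549]
[476 134  20  38 200] [489.2 154.5] [[0.7405 0.3091 0.055 ]] [108. 111. 109.] [0.7433 0.3088 0.0548]
[242 222 207   7 595] [343.8 224.7] [[0.5273 0.1674 0.055 ]] [72. 76. 80.] [0.5251 0.1673 0.0568]
[ 19 232  36  23 159] [ 39.8 241.1] [[0.0288 0.0585 0.055 ]] [43. 47. 51.] [0.0319 0.0612 0.0554]
[240 240   5  55 130] [241.9 269. ] [[0.3932 0.0788 0.055 ]] [97.  64.5 60.5] [0.3932 0.0785 0.0582]
```

View pics/w3.png

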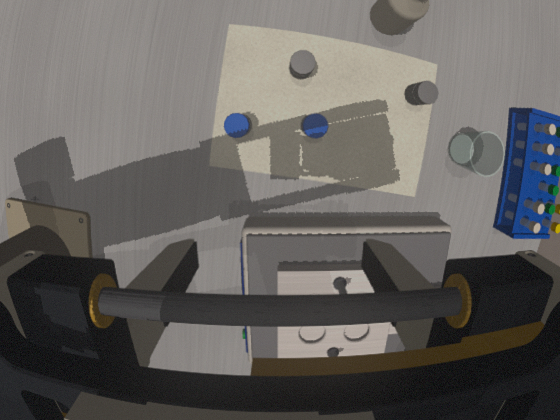

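Run:
```python
from h import *
mv((.3613,.2817,.032),.143)
O=np.array([.5338,.0431]);a=.143;M=np.array([[np.cos(a),-np.sin(a)],[np.sin(a),np.cos(a)]])
for n in [(-33,-24),(-33,24),(33,-24),(33,24)]: print((O+M@np.array(n)/1000).round(4))
```

```text
tcp [0.4276 0.2221 0.2978] yaw 0.1449 q6 0.23 t 2.9 F [-0.2 -1.  -0.2] op 0.0931
-> shift cm [-5.79 -6.91 26.55] turn 0.002 rows>= 6.0
[0.5046 0.0146]
[0.4977 0.0622]
[0.5699 0.024 ]
[0.563  0.0716]
```

play_rows:
  increments:
    - [[-2, -2.5, 4, 0], [-4, -5, 8, 0], [-5.8, -6.9, 12, 0], [-5.8, -6.9, 16, 0], [-5.8, -6.9, 19, 0]]
  jaw: 7
  squeeze: 25

```text
t: 3.4
tool_pos: [0.3606, 0.2807, 0.1057]
orientation: [3.131, 0.226, 0.005]
force: [1.0, -0.4, -0.1]
opening: 0.0699
```

Run:
```python
from h import *
mv((.3613,.2817,.032),.143)
```

```text
tcp [0.3606 0.2807 0.1057] yaw 0.1442 q6 0.409 t 3.4 F [ 1.  -0.4 -0.1] op 0.0699
-> shift cm [ 0.06 -0.1   7.37] turn 0.001 rows>= 2.0
```

play_rows:
  increments:
    - [[0.1, -0.1, 3, 0], [0.1, -0.1, 5.5, 0], [0.1, -0.1, 7.4, 0], [0.1, -0.1, 7.4, 0]]

```text
t: 3.8
tool_pos: [0.3608, 0.2795, 0.0294]
orientation: [3.129, 0.222, -0.001]
force: [-0.3, -0.5, 0.6]
opening: 0.07
```

play_rows:
  increments:
    - [[0, 0, 0, 0], [0, 0, 0, 0], [0, 0, 0, 0], [0, 0, 0, 0], [0, 0, 0, 0]]
  jaw: 3
  squeeze: 10

```text
t: 4.3
tool_pos: [0.3612, 0.2798, 0.03]
orientation: [3.13, 0.222, 0.001]
force: [0.6, -0.4, 0.2]
opening: 0.0349
```

play_rows:
  increments:
    - [[0, 0, 0, 0], [0, 0, 0, 0], [0, -0.15, 0, -0.1], [0, -0.15, 0, -0.24], [0, -0.15, 0, -0.38]]
  jaw: 7

```text
t: 4.8
tool_pos: [0.361, 0.2813, 0.03]
orientation: [3.029, 0.818, -0.001]
force: [-0.5, 0.4, -1.2]
opening: 0.0681
```

play_rows:
  increments:
    - [[0, 0, 0, -0.14], [0, 0, 0, -0.28], [0, 0, 0, -0.42], [0, 0, 0, -0.56], [0, 0, 0, -0.7]]

```text
t: 5.3
tool_pos: [0.3609, 0.2814, 0.03]
orientation: [2.56, 1.815, -0.003]
force: [0.1, -0.0, -0.3]
opening: 0.0699
```

Run:
```python
from h import *
mv((.3612,.2817,.032),1.714)
```

```text
tcp [0.3609 0.2814 0.03  ] yaw 1.2337 q6 -0.679 t 5.3 F [ 0.1 -0.  -0.3] op 0.0699
-> shift cm [ 0.04  0.02 -0.2 ] turn -0.48 rows>= 4.0
```

play_rows:
  increments:
    - [[0, 0, 0, -0.14], [0, 0, 0, -0.28], [0, 0, 0, -0.42], [0, 0, 0, -0.48], [0, 0, 0, -0.48]]

```text
t: 5.8
tool_pos: [0.3608, 0.2814, 0.03]
orientation: [2.054, 2.373, -0.004]
force: [-0.0, 0.6, -0.9]
opening: 0.0701
```

play_rows:
  increments:
    - [[0, 0, 0, 0], [0, 0, 0, 0], [0, 0, 0, 0], [0, 0, 0, 0], [0, 0, 0, 0]]
  jaw: 3
  squeeze: 10

```text
t: 6.3
tool_pos: [0.3608, 0.2814, 0.03]
orientation: [2.054, 2.373, -0.004]
force: [-0.2, -0.3, 0.6]
opening: 0.0346
```

Run:
```python
from h import *
mv((.3612,.2817,.17),1.714)
p,im,d=shot("wrist","w4")
p2,im2,d2=shot("scene","sc4")
zoom(im2,"sc4z",340,440,240,340,5)
```

```text
tcp [0.3608 0.2814 0.03  ] yaw 1.7144 q6 -1.16 t 6.3 F [-0.2 -0.3  0.6] op 0.0346
-> shift cm [ -0.03   0.04 -14.  ] turn 0.0 rows>= 3.0
```

View pics/w4.png

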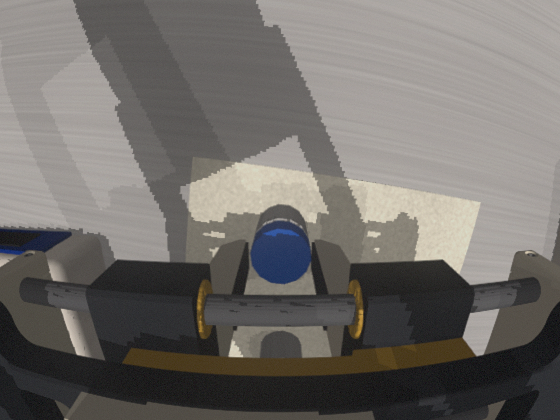

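View pics/sc4z.png

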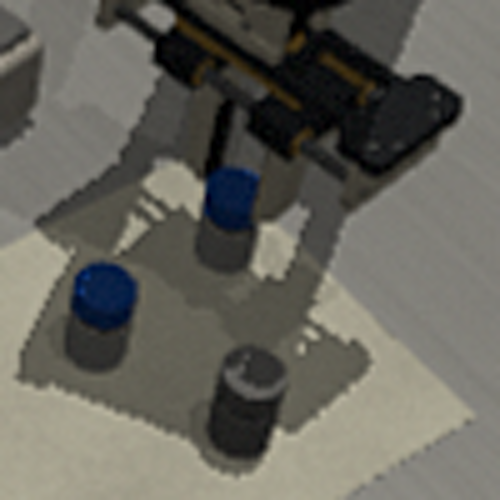

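play_rows:
  increments:
    - [[0, 0, 0, 0], [0, 0, -1, 0], [0, 0, -4, 0], [0, 0, -8, 0], [0, 0, -12, 0]]
  squeeze: 30

```text
t: 6.9
tool_pos: [0.3601, 0.2815, 0.1514]
orientation: [2.055, 2.373, -0.006]
force: [1.4, 0.9, -1.5]
opening: 0.0322
```

Run:
```python
from h import *
mv((.5699,.0240,.24),1.714)
```

```text
tcp [0.3601 0.2815 0.1514] yaw 1.7145 q6 -1.16 t 6.9 F [ 1.4  0.9 -1.5] op 0.0322
-> shift cm [-28.52  17.07  -8.75] turn 0.0 rows>= 7.0
```

play_rows:
  increments:
    - [[0, 0, -4, 0], [-2, 1.2, -8, 0], [-6, 3.6, -8.8, 0], [-10, 6, -8.8, 0], [-14, 8.4, -8.8, 0]]

```text
t: 7.4
tool_pos: [0.4644, 0.1541, 0.2416]
orientation: [2.053, 2.373, -0.003]
force: [0.2, 0.1, -2.2]
opening: 0.0323
```

play_rows:
  increments:
    - [[-3.5, 2.1, 0, 0], [-7, 4.2, 0, 0], [-10.5, 6.3, 0, 0], [-13, 7.8, 0, 0], [-13.5, 8.2, 0, 0]]

```text
t: 7.9
tool_pos: [0.566, 0.0294, 0.2423]
orientation: [2.056, 2.37, -0.005]
force: [-0.7, -0.3, -1.8]
opening: 0.032
```

Run:
```python
from h import *
mv((.5699,.0240,.24),1.714)
p,im,d=shot("wrist","w5")
```

```text
tcp [0.566  0.0294 0.2423] yaw 1.7121 q6 -1.747 t 7.9 F [-0.7 -0.3 -1.8] op 0.032
-> shift cm [-0.59  0.31  0.23] turn -0.002 rows>= 1.0
```

View pics/w5.png

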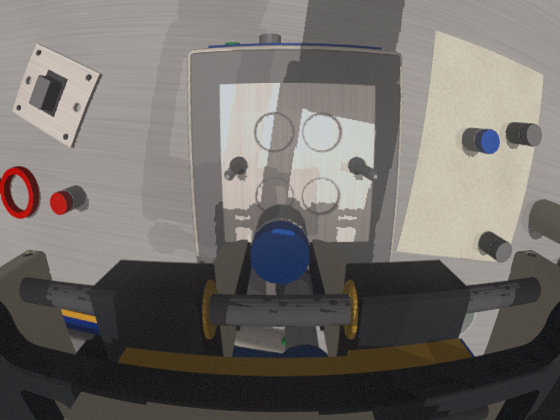

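Run:
```python
from h import *
im=cv2.imread("pics/w5.png"); zoom(im,"w5z",210,390,75,235,4)
```

```text
(no output)
```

View pics/w5z.png

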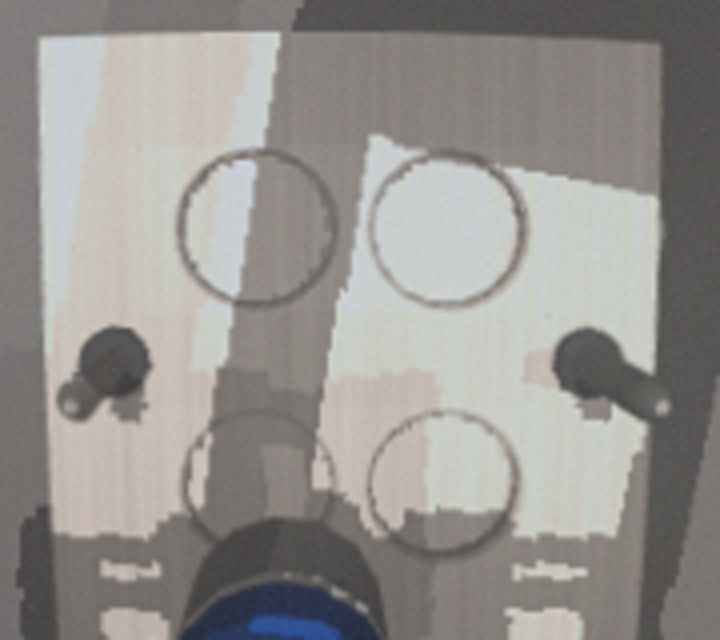

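Run:
```python
from h import *
p,d=pickle.load(open("pics/w5.pkl","rb"))
P=onplane(p,unz([(257,228),(448,228),(259,483),(444,482)],4,(210,75)),.105,True)
print(P.round(4))
L=np.array([(-33,-24),(-33,24),(33,-24),(33,24)])/1000
c=P[:,:2].mean(0);A=P[:,0]-c[0]+1j*(P[:,1]-c[1]);B=L[:,0]+1j*L[:,1]
r=(A*B.conj()).sum()/(abs(B)**2).sum();print(c,abs(r),np.angle(r))
t=onplane(p,unz([(72,405),(660,405)],4,(210,75)),.174,True);print(t.round(4),t.mean(0))
```

```text
[[0.5048 0.0138 0.105 ]
 [0.4977 0.0606 0.105 ]
 [0.5689 0.0232 0.105 ]
 [0.5618 0.0701 0.105 ]]
[0.53328181 0.04194363] 0.9836803527854237 0.14816100648628946
[[ 0.5426 -0.0168  0.174 ]
 [ 0.5251  0.101   0.174 ]] [0.53383918 0.04208531 0.174     ]
```

play_rows:
  increments:
    - [[-0.6, 0.3, 0.2, 0], [-0.6, 0.3, 3, 0], [-0.6, 0.3, 6, 0], [-0.6, 0.3, 9, 0], [-0.6, 0.3, 9, 0]]

```text
t: 8.45
tool_pos: [0.5657, 0.0255, 0.1474]
orientation: [-2.055, -2.372, 0.012]
force: [-1.2, -0.5, -1.6]
opening: 0.0323
```

Run:
```python
from h import *
mv((.5699,.0236,.128),1.717)
```

```text
tcp [0.5657 0.0255 0.1474] yaw 1.7139 q6 -1.756 t 8.45 F [-1.2 -0.5 -1.6] op 0.0323
-> shift cm [-0.24  0.4   1.93] turn -0.003 rows>= 1.0
```

play_rows:
  increments:
    - [[-0.24, 0.4, 0, 0], [-0.24, 0.4, 0, 0], [-0.24, 0.4, 0, 0]]

```text
t: 8.75
tool_pos: [0.5712, 0.0238, 0.1493]
orientation: [-2.056, -2.374, 0.01]
force: [0.0, -0.2, -2.0]
opening: 0.0315
```

Run:
```python
from h import *
mv((.5699,.0236,.128),1.717)
```

```text
tcp [0.5712 0.0238 0.1493] yaw 1.7142 q6 -1.759 t 8.75 F [ 0.  -0.2 -2. ] op 0.0315
-> shift cm [ 0.01 -0.12  2.13] turn -0.003 rows>= 1.0
```

play_rows:
  increments:
    - [[0, -0.1, 0.6, 0], [0, -0.1, 1.2, 0], [0, -0.1, 1.7, 0], [0, -0.1, 2, 0], [0, -0.1, 2, 0]]

```text
t: 9.25
tool_pos: [0.5695, 0.0236, 0.1284]
orientation: [-2.055, -2.373, 0.011]
force: [0.0, 0.4, -1.5]
opening: 0.032
```

Run:
```python
from h import *
mv((.5699,.0236,.128),1.717)
p,im,d=shot("side","si6"); zoom(im,"si6z",200,350,140,290,4)
```

```text
tcp [0.5695 0.0236 0.1284] yaw 1.7142 q6 -1.759 t 9.25 F [ 0.   0.4 -1.5] op 0.032
-> shift cm [-0.    0.04  0.04] turn -0.003 rows>= 1.0
```

View pics/si6z.png

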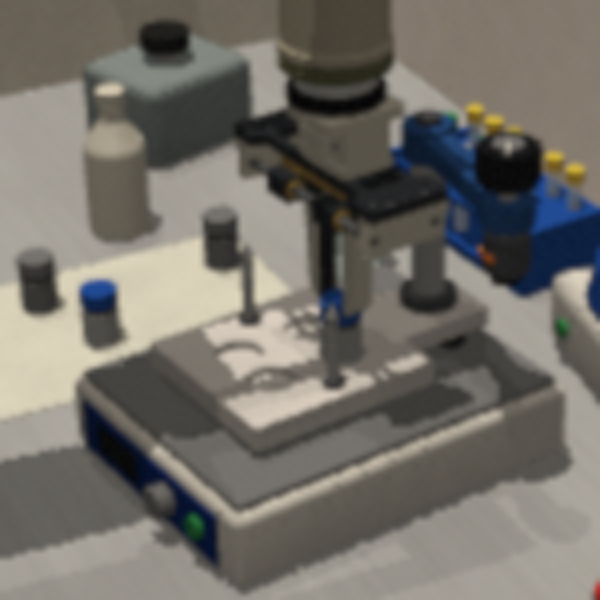

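play_rows:
  increments:
    - [[0, 0.04, 0.15, 0], [0, 0.04, 0.25, 0], [0, 0.04, 0.25, 0]]

```text
t: 9.6
tool_pos: [0.571, 0.0237, 0.1275]
orientation: [-2.056, -2.375, 0.008]
force: [-1.6, 1.2, 3.5]
opening: 0.0323
```

play_rows:
  increments:
    - [[0, 0, 0, 0], [0, 0, 0, 0], [0, 0, 0, 0]]
  jaw: 5

```text
t: 9.9
tool_pos: [0.5709, 0.0237, 0.1274]
orientation: [-2.056, -2.375, 0.009]
force: [0.4, -0.2, 0.3]
opening: 0.0486
```

play_rows:
  increments:
    - [[0, 0, -2, 0], [0, 0, -4, 0], [0, 0, -7, 0], [0, 0, -11, 0], [0, 0, -13, 0]]

```text
t: 10.4
tool_pos: [0.5724, 0.0241, 0.2611]
orientation: [2.055, 2.373, -0.005]
force: [-0.1, 0.2, -0.2]
opening: 0.0499
```

Run:
```python
from h import *
mv((.4643,.2963,.20),.928)
p,im,d=shot("wrist","w7")
c=cloud(p,d,True)
for z in (.152,.16,.105+.055):
  pass
m=(abs(c[...,2]-.152)<.006)&(d>0)
n,l,st,ce=cv2.connectedComponentsWithStats(m.astype(np.uint8))
for i in range(1,n):
    if st[i,4]>60: print(st[i],ce[i].round(1),onplane(p,ce[i],.152,True).round(4),np.median(im[l==i],0),np.median(c[l==i],0).round(4))
```

```text
tcp [0.5724 0.0241 0.2611] yaw 1.7142 q6 -1.759 t 10.4 F [-0.1  0.2 -0.2] op 0.0499
-> shift cm [28.51 -6.81  5.99] turn 0.786 rows>= 6.0
[263 179  36  36 987] [280.7 196.4] [[0.569  0.0237 0.152 ]] [95. 66. 55.] [0.5692 0.0236 0.1511]
[290 279  27  16 142] [301.8 284.3] [[0.6571 0.0584 0.152 ]] [61. 62. 63.] [0.6559 0.0577 0.1522]
```

View pics/w7.png

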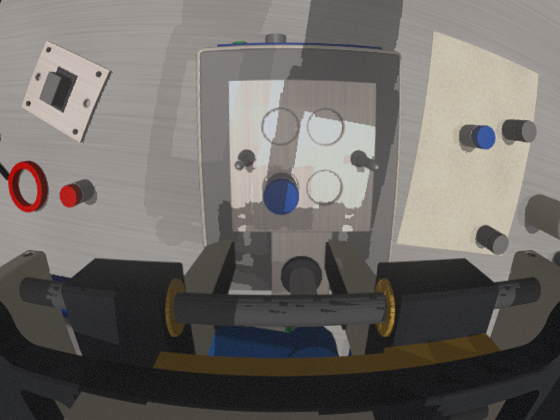

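play_rows:
  increments:
    - [[4, -1, 0, 0.1], [8.5, -2, 0, 0.24], [13, -3.2, 0, 0.38], [17.5, -4.2, 1, 0.52], [22, -5.3, 3, 0.66]]
  jaw: 7

```text
t: 10.95
tool_pos: [0.4912, 0.2324, 0.2351]
orientation: [2.709, 1.578, 0.006]
force: [1.0, 0.3, 0.1]
opening: 0.07
```

Run:
```python
from h import *
mv((.4643,.2963,.030),.928)
```

```text
tcp [0.4912 0.2324 0.2351] yaw 1.0545 q6 -0.703 t 10.95 F [1.  0.3 0.1] op 0.07
-> shift cm [ 4.22 -5.65 20.47] turn 0.127 rows>= 5.0
```

play_rows:
  increments:
    - [[2, -2.8, 2, 0.06], [4.2, -5.7, 4, 0.127], [4.2, -5.7, 8, 0.127], [4.2, -5.7, 11, 0.127], [4.2, -5.7, 13, 0.127]]

```text
t: 11.45
tool_pos: [0.4611, 0.2961, 0.1009]
orientation: [2.803, 1.404, 0.0]
force: [0.3, 0.6, -0.3]
opening: 0.0702
```

Run:
```python
from h import *
mv((.4643,.2963,.030),.928)
```

```text
tcp [0.4611 0.2961 0.1009] yaw 0.9286 q6 -0.445 t 11.45 F [ 0.3  0.6 -0.3] op 0.0702
-> shift cm [0.22 0.2  7.09] turn 0.001 rows>= 2.0
```

play_rows:
  increments:
    - [[0.2, 0.25, 2, 0], [0.2, 0.3, 5, 0], [0.2, 0.3, 7, 0], [0.2, 0.3, 7.1, 0], [0.2, 0.3, 7.1, 0]]

```text
t: 11.95
tool_pos: [0.4644, 0.2952, 0.0294]
orientation: [2.803, 1.404, -0.002]
force: [-0.0, 0.5, 0.1]
opening: 0.0699
```

Run:
```python
from h import *
mv((.4643,.2963,.030),.928)
```

```text
tcp [0.4644 0.2952 0.0294] yaw 0.9286 q6 -0.449 t 11.95 F [-0.   0.5  0.1] op 0.0699
-> shift cm [ 0.08 -0.07 -0.06] turn 0.001 rows>= 1.0
```

play_rows:
  increments:
    - [[0.08, -0.07, 0, 0], [0.08, -0.07, 0, 0], [0.08, -0.07, 0, 0], [0.08, -0.07, 0, 0], [0.08, -0.07, 0, 0]]
  jaw: 3
  squeeze: 30

```text
t: 12.45
tool_pos: [0.4645, 0.2964, 0.0298]
orientation: [2.803, 1.404, -0.001]
force: [0.2, 0.6, -0.0]
opening: 0.0343
```

play_rows:
  increments:
    - [[0, 0, -1, 0], [0, 0, -5, 0], [0, 0, -9, 0], [0, 0, -14, 0], [0, 0, -19, 0]]

```text
t: 12.95
tool_pos: [0.4633, 0.2971, 0.2218]
orientation: [2.803, 1.404, -0.003]
force: [1.1, 1.2, -2.4]
opening: 0.032
```

Run:
```python
from h import *
O=np.array([.5338,.0425]);a=.146;M=np.array([[np.cos(a),-np.sin(a)],[np.sin(a),np.cos(a)]])
for n in [(-33,-24),(-33,24),(33,-24),(33,24)]: print((O+M@np.array(n)/1000).round(4))
n=O+M@[.033,.024]
mv((*n,.235),.928)
```

```text
[0.5046 0.014 ]
[0.4977 0.0614]
[0.5699 0.0236]
[0.563 0.071]
tcp [0.4633 0.2971 0.2218] yaw 0.9286 q6 -0.447 t 12.95 F [ 1.1  1.2 -2.4] op 0.032
-> shift cm [-12.14  21.52  -1.17] turn 0.001 rows>= 5.0
```

play_rows:
  increments:
    - [[-2, 4, -1, 0], [-4.5, 8.2, -1.2, 0], [-7, 12.5, -1.2, 0], [-9.5, 17, -1.2, 0], [-11.8, 20.8, -1.2, 0]]

```text
t: 13.45
tool_pos: [0.5596, 0.0759, 0.2359]
orientation: [2.803, 1.404, -0.002]
force: [0.8, 0.4, -2.6]
opening: 0.0321
```

play_rows:
  increments:
    - [[-0.3, 0.7, 0, 0], [-0.3, 0.7, 0, 0], [-0.3, 0.7, 0, 0]]

```text
t: 13.75
tool_pos: [0.5629, 0.0702, 0.2361]
orientation: [2.804, 1.404, -0.002]
force: [0.4, 0.5, -1.9]
opening: 0.0321
```

Run:
```python
from h import *
mv((.563,.071,.13),.928)
```

```text
tcp [0.5629 0.0702 0.2361] yaw 0.9284 q6 -0.891 t 13.75 F [ 0.4  0.5 -1.9] op 0.0321
-> shift cm [ 0.11 -0.09 10.61] turn 0.0 rows>= 3.0
```

play_rows:
  increments:
    - [[0.1, -0.1, 3, 0], [0.1, -0.1, 6, 0], [0.1, -0.1, 8.3, 0], [0.1, -0.1, 8.5, 0], [0.1, -0.1, 8.5, 0]]

```text
t: 14.25
tool_pos: [0.5621, 0.0725, 0.1511]
orientation: [2.803, 1.407, -0.004]
force: [0.9, -0.7, -1.5]
opening: 0.0324
```

Run:
```python
from h import *
mv((.563,.071,.128),.928)
```

```text
tcp [0.5621 0.0725 0.1511] yaw 0.9304 q6 -0.888 t 14.25 F [ 0.9 -0.7 -1.5] op 0.0324
-> shift cm [-0.06  0.15  2.31] turn 0.002 rows>= 1.0
```

play_rows:
  increments:
    - [[-0.06, 0.15, 0.5, 0], [-0.06, 0.15, 0.9, 0], [-0.06, 0.15, 1.1, 0], [-0.06, 0.15, 1.1, 0], [-0.06, 0.15, 1.1, 0]]

```text
t: 14.75
tool_pos: [0.5631, 0.071, 0.1404]
orientation: [2.803, 1.407, -0.003]
force: [-0.7, 0.2, -2.3]
opening: 0.0322
```

Run:
```python
from h import *
mv((.563,.071,.128),.928)
```

```text
tcp [0.5631 0.071  0.1404] yaw 0.9302 q6 -0.89 t 14.75 F [-0.7  0.2 -2.3] op 0.0322
-> shift cm [-0.   -0.01  1.24] turn 0.002 rows>= 1.0
```

play_rows:
  increments:
    - [[0, 0, 0.4, 0], [0, 0, 0.8, 0], [0, 0, 1.2, 0], [0, 0, 1.35, 0], [0, 0, 1.35, 0]]

```text
t: 15.25
tool_pos: [0.5631, 0.0709, 0.127]
orientation: [2.803, 1.407, -0.003]
force: [-0.8, -0.2, 1.0]
opening: 0.0323
```

play_rows:
  increments:
    - [[0, 0, 0, 0], [0, 0, 0, 0], [0, 0, 0, 0]]
  jaw: 5

```text
t: 15.55
tool_pos: [0.5633, 0.0709, 0.1271]
orientation: [2.803, 1.406, -0.003]
force: [0.4, -0.6, 0.6]
opening: 0.0487
```

play_rows:
  increments:
    - [[0, 0, -2, 0], [0, 0, -4, 0], [0, 0, -7, 0], [0, 0, -11, 0], [0, 0, -13, 0]]

```text
t: 16.05
tool_pos: [0.5644, 0.0717, 0.2612]
orientation: [2.801, 1.406, 0.004]
force: [0.7, 1.4, 0.6]
opening: 0.05
```

```bash
cat >> h.py <<'E'
def tops(z,tag,tol=.006,mn=60):
    p,im,d=shot("wrist",tag);c=cloud(p,d,True)
    m=(abs(c[...,2]-z)<tol)&(d>0)
    n,l,st,ce=cv2.connectedComponentsWithStats(m.astype(np.uint8))
    for i in range(1,n):
        if st[i,4]>mn: print(st[i],onplane(p,ce[i],z,True).round(4)[0],np.median(im[l==i],0),np.median(c[l==i],0).round(4))
E
python3 - <<'E'
from h import *
mv((.4348,.3774,.2),.146)
tops(.152,"w8")
E
```

```text
tcp [0.5644 0.0717 0.2612] yaw 0.9301 q6 -0.89 t 16.05 F [0.7 1.4 0.6] op 0.05
-> shift cm [ 16.77 -28.71   5.88] turn 0.784 rows>= 7.0
[543   0  14  10 106] [0.5614 0.48   0.152 ] [170.  188.  200.5] [0.5622 0.4835 0.1492]
[261 179  36  35 985] [0.5615 0.0719 0.152 ] [107.  69.  54.] [0.5616 0.0718 0.1512]
[229 214  33  34 885] [0.5693 0.0255 0.152 ] [94. 62. 52.] [0.5695 0.0253 0.1511]
```

View pics/w8.png

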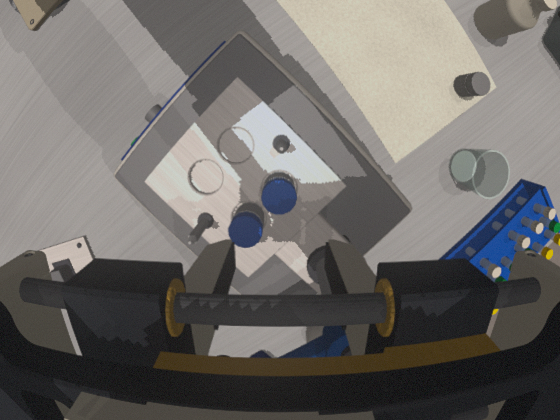

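play_rows:
  increments:
    - [[2.3, -4, 0, 0.13], [4.6, -8, 0, 0.26], [7, -12, 0, 0.4], [9.4, -16, 1, 0.54], [11.8, -20, 3, 0.68]]
  jaw: 7

```text
t: 16.6
tool_pos: [0.4778, 0.2833, 0.2352]
orientation: [3.112, 0.393, 0.018]
force: [1.1, 1.2, -1.0]
opening: 0.0696
```

Run:
```python
from h import *
mv((.4348,.3774,.030),.146)
```

```text
tcp [0.4778 0.2833 0.2352] yaw 0.2513 q6 0.198 t 16.6 F [ 1.1  1.2 -1. ] op 0.0696
-> shift cm [ -2.05 -10.32  20.43] turn 0.105 rows>= 5.0
```

play_rows:
  increments:
    - [[-0.7, -3.5, 2, 0.05], [-1.4, -7, 4, 0.105], [-2, -10.3, 6, 0.105], [-2, -10.3, 10, 0.105], [-2, -10.3, 13, 0.105]]

```text
t: 17.1
tool_pos: [0.4329, 0.3783, 0.1017]
orientation: [3.128, 0.233, 0.017]
force: [0.3, 0.9, -0.8]
opening: 0.0699
```

Run:
```python
from h import *
mv((.4348,.3774,.030),.146)
```

```text
tcp [0.4329 0.3783 0.1017] yaw 0.1486 q6 0.49 t 17.1 F [ 0.3  0.9 -0.8] op 0.0699
-> shift cm [0.1  0.07 7.17] turn 0.003 rows>= 2.0
```

play_rows:
  increments:
    - [[0.1, 0.1, 2, 0], [0.1, 0.1, 5, 0], [0.1, 0.1, 7, 0], [0.1, 0.1, 7.1, 0], [0.1, 0.1, 7.1, 0]]

```text
t: 17.6
tool_pos: [0.4345, 0.3768, 0.0303]
orientation: [3.127, 0.233, 0.015]
force: [0.0, -0.1, 0.9]
opening: 0.0702
```

Run:
```python
from h import *
mv((.4348,.3774,.030),.146)
```

```text
tcp [0.4345 0.3768 0.0303] yaw 0.1486 q6 0.488 t 17.6 F [ 0.  -0.1  0.9] op 0.0702
-> shift cm [ 0.04 -0.05  0.03] turn 0.003 rows>= 1.0
```

play_rows:
  increments:
    - [[0, -0.05, 0, 0], [0, -0.05, 0, 0], [0, -0.05, 0, 0], [0, -0.05, 0, 0], [0, -0.05, 0, 0]]
  jaw: 3

```text
t: 18.1
tool_pos: [0.4346, 0.3775, 0.0307]
orientation: [3.127, 0.233, 0.016]
force: [0.9, 0.6, -0.8]
opening: 0.0345
```

play_rows:
  increments:
    - [[0, 0, -1, 0], [0, 0, -5, 0], [0, 0, -9, 0], [0, 0, -14, 0], [0, 0, -20, 0]]

```text
t: 18.6
tool_pos: [0.4319, 0.378, 0.2228]
orientation: [3.127, 0.233, 0.015]
force: [1.3, 0.7, -2.0]
opening: 0.0319
```

Run:
```python
from h import *
mv((.5046,.014,.24),.146)
```

```text
tcp [0.4319 0.378  0.2228] yaw 0.1486 q6 0.488 t 18.6 F [ 1.3  0.7 -2. ] op 0.0319
-> shift cm [ 1.81 37.09 -1.45] turn 0.003 rows>= 8.0
```

play_rows:
  increments:
    - [[0, 4, -1.5, 0], [0.4, 8.5, -2, 0], [0.8, 13, -2, 0], [1.2, 17.5, -2, 0], [1.4, 22, -2, 0]]

```text
t: 19.1
tool_pos: [0.4782, 0.161, 0.2453]
orientation: [3.127, 0.233, 0.017]
force: [0.8, 0.5, -1.3]
opening: 0.0318
```

play_rows:
  increments:
    - [[0.2, 4.5, 0, 0], [0.3, 9, 0, 0], [0.4, 13, 0, 0], [0.4, 15, 0, 0], [0.4, 15, 0, 0]]

```text
t: 19.6
tool_pos: [0.5044, 0.0105, 0.2469]
orientation: [3.127, 0.227, 0.017]
force: [-0.2, 0.5, -0.8]
opening: 0.0318
```

Run:
```python
from h import *
mv((.5046,.014,.15),.146)
```

```text
tcp [0.5044 0.0105 0.2469] yaw 0.1452 q6 -0.222 t 19.6 F [-0.2  0.5 -0.8] op 0.0318
-> shift cm [-0.03 -0.41  9.69] turn -0.001 rows>= 2.0
```

play_rows:
  increments:
    - [[0, -0.4, 2, 0], [0, -0.4, 5, 0], [0, -0.4, 8, 0], [0, -0.4, 9.7, 0], [0, -0.4, 9.7, 0]]

```text
t: 20.1
tool_pos: [0.5026, 0.0151, 0.1471]
orientation: [3.128, 0.229, 0.009]
force: [-0.3, -0.2, -0.9]
opening: 0.0317
```

Run:
```python
from h import *
mv((.5046,.014,.128),.146)
```

```text
tcp [0.5026 0.0151 0.1471] yaw 0.1461 q6 -0.214 t 20.1 F [-0.3 -0.2 -0.9] op 0.0317
-> shift cm [0.18 0.13 1.91] turn 0.0 rows>= 1.0
```

play_rows:
  increments:
    - [[0.18, 0.13, 0, 0], [0.18, 0.13, 0.4, 0], [0.18, 0.13, 0.8, 0], [0.18, 0.13, 0.8, 0], [0.18, 0.13, 0.8, 0]]

```text
t: 20.6
tool_pos: [0.5048, 0.014, 0.1394]
orientation: [3.128, 0.229, 0.009]
force: [0.0, 0.4, -0.6]
opening: 0.0321
```

Run:
```python
from h import *
mv((.5046,.014,.128),.146)
```

```text
tcp [0.5048 0.014  0.1394] yaw 0.146 q6 -0.215 t 20.6 F [ 0.   0.4 -0.6] op 0.0321
-> shift cm [-0.02 -0.01  1.14] turn 0.0 rows>= 1.0
```

play_rows:
  increments:
    - [[0, 0, 0.4, 0], [0, 0, 0.8, 0], [0, 0, 1.1, 0], [0, 0, 1.2, 0], [0, 0, 1.2, 0]]

```text
t: 21.1
tool_pos: [0.5049, 0.0139, 0.1276]
orientation: [3.128, 0.229, 0.009]
force: [-0.7, -0.2, 1.8]
opening: 0.0319
```

play_rows:
  increments:
    - [[0, 0, 0, 0], [0, 0, 0, 0], [0, 0, 0, 0]]
  jaw: 5

```text
t: 21.4
tool_pos: [0.5049, 0.0139, 0.1275]
orientation: [3.128, 0.229, 0.009]
force: [0.8, 0.5, -0.1]
opening: 0.0486
```

play_rows:
  increments:
    - [[0, 0, -2, 0], [0, 0, -4, 0], [0, 0, -7, 0], [0, 0, -11, 0], [0, 0, -13, 0]]

```text
t: 21.9
tool_pos: [0.5051, 0.0146, 0.2612]
orientation: [3.127, 0.229, 0.016]
force: [0.6, 0.4, 0.6]
opening: 0.0503
```

Run:
```python
from h import *
mv((.6131,.3737,.2),.146)
tops(.152,"w9")
```

```text
tcp [0.5051 0.0146 0.2612] yaw 0.1461 q6 -0.215 t 21.9 F [0.6 0.4 0.6] op 0.0503
-> shift cm [ 15.85 -34.     6.04] turn 0.0 rows>= 8.0
[331 131  35  36 988] [0.5616 0.0714 0.152 ] [116.  72.  55.] [0.5617 0.0713 0.1512]
[430 163  20  28 147] [0.657  0.0635 0.152 ] [79. 80. 83.] [0.6557 0.0639 0.1524]
[261 180  36  35 988] [0.5047 0.0161 0.152 ] [91. 92. 95.] [0.5048 0.0158 0.1511]
[330 181  35  34 905] [0.5692 0.0248 0.152 ] [113.  70.  53.] [0.5694 0.0247 0.1511]
```

View pics/w9.png

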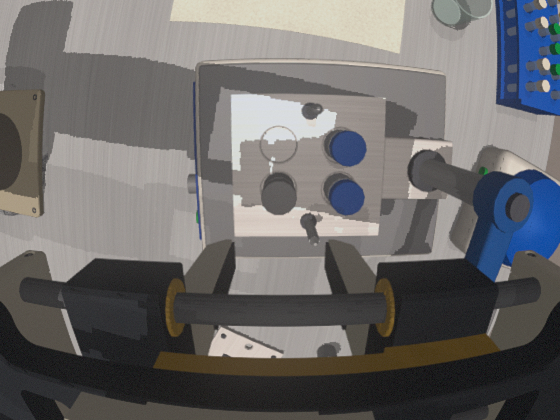

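play_rows:
  increments:
    - [[2, -4.2, 0, 0], [4, -8.5, 0, 0], [6, -12.8, 0, 0], [8, -17.2, 0, 0], [10, -21.5, 0, 0]]
  jaw: 7

```text
t: 22.45
tool_pos: [0.574, 0.2437, 0.2629]
orientation: [3.126, 0.229, 0.021]
force: [1.3, -0.6, 1.0]
opening: 0.0699
```

Run:
```python
from h import *
mv((.6131,.3737,.030),.146)
```

```text
tcp [0.574  0.2437 0.2629] yaw 0.146 q6 0.179 t 22.45 F [ 1.3 -0.6  1. ] op 0.0699
-> shift cm [  5.46 -12.48  23.26] turn -0.0 rows>= 6.0
```

play_rows:
  increments:
    - [[1.8, -4, 2, 0], [3.6, -8, 4, 0], [5.4, -12.4, 7, 0], [5.4, -12.4, 11, 0], [5.4, -12.4, 15, 0]]

```text
t: 22.95
tool_pos: [0.6108, 0.3753, 0.1096]
orientation: [3.126, 0.232, 0.02]
force: [1.6, 0.4, -0.3]
opening: 0.07
```

play_rows:
  increments:
    - [[0, 0, 0.5, 0], [0, 0, 1, 0], [0, 0, 1, 0]]

```text
t: 23.25
tool_pos: [0.6117, 0.3754, 0.101]
orientation: [3.127, 0.232, 0.022]
force: [0.1, 0.1, 1.1]
opening: 0.0702
```

Run:
```python
from h import *
mv((.6131,.3737,.030),.146)
```

```text
tcp [0.6117 0.3754 0.101 ] yaw 0.1481 q6 0.339 t 23.25 F [0.1 0.1 1.1] op 0.0702
-> shift cm [0.01 0.13 7.11] turn 0.002 rows>= 2.0
```

play_rows:
  increments:
    - [[0, 0.1, 2, 0], [0, 0.1, 5, 0], [0, 0.1, 7, 0], [0, 0.1, 7.1, 0], [0, 0.1, 7.1, 0]]

```text
t: 23.75
tool_pos: [0.6142, 0.3744, 0.0327]
orientation: [3.128, 0.231, 0.027]
force: [0.3, 0.2, 0.3]
opening: 0.0702
```

```bash
sed -i 's/^    print("tcp"|XX/&/; /t=0 if yw is None/a\    print("toolz",M.apply([0,0,1]).round(4))' h.py
python3 - <<'E'
from h import *
mv((.6131,.3737,.030),.146)
E
```

```text
toolz [ 0.0172 -0.0039 -0.9998]
tcp [0.6142 0.3744 0.0327] yaw 0.1477 q6 0.338 t 23.75 F [0.3 0.2 0.3] op 0.0702
-> shift cm [-0.13  0.05  0.26] turn 0.002 rows>= 1.0
```

play_rows:
  increments:
    - [[-0.1, 0.05, 0.26, 0], [-0.1, 0.05, 0.26, 0], [-0.1, 0.05, 0.26, 0], [-0.1, 0.05, 0.26, 0], [-0.1, 0.05, 0.26, 0]]
  jaw: 3

```text
t: 24.25
tool_pos: [0.6135, 0.3738, 0.0303]
orientation: [3.128, 0.231, 0.027]
force: [0.1, -0.5, 0.1]
opening: 0.0348
```

play_rows:
  increments:
    - [[0, 0, -1, 0], [0, 0, -5, 0], [0, 0, -9, 0], [0, 0, -14, 0], [0, 0, -19, 0]]

```text
t: 24.75
tool_pos: [0.6094, 0.3742, 0.2222]
orientation: [3.128, 0.231, 0.026]
force: [0.8, -0.5, -0.2]
opening: 0.0322
```

play_rows:
  increments:
    - [[0, 0, -1, 0], [0, 0, -2, 0], [0, 0, -2, 0]]

```text
t: 25.05
tool_pos: [0.6093, 0.3744, 0.243]
orientation: [3.128, 0.232, 0.027]
force: [0.5, 0.6, -0.7]
opening: 0.0321
```

Run:
```python
from h import *
mv((.4977,.0614,.24),.146)
```

```text
toolz [ 0.0175 -0.0037 -0.9998]
tcp [0.6093 0.3744 0.243 ] yaw 0.1479 q6 0.337 t 25.05 F [ 0.5  0.6 -0.7] op 0.0321
-> shift cm [-15.65  29.32   0.22] turn 0.002 rows>= 7.0
```

play_rows:
  increments:
    - [[-2, 4, 0, 0], [-4.2, 8.3, 0, 0], [-6.5, 12.6, 0, 0], [-9, 17, 0, 0], [-11.5, 21.3, 0, 0]]

```text
t: 25.55
tool_pos: [0.5246, 0.1452, 0.239]
orientation: [3.127, 0.232, 0.019]
force: [0.3, -1.5, -1.1]
opening: 0.0324
```

play_rows:
  increments:
    - [[-2, 3.5, 0, 0], [-4.2, 8, 0.2, 0], [-4.2, 8, 0.2, 0], [-4.2, 8, 0.2, 0]]

```text
t: 25.95
tool_pos: [0.4936, 0.0588, 0.2347]
orientation: [3.128, 0.228, 0.014]
force: [1.0, 0.5, -0.4]
opening: 0.0324
```

Run:
```python
from h import *
mv((.4977,.0614,.15),.146)
```

```text
toolz [ 0.0091 -0.0047 -0.9999]
tcp [0.4936 0.0588 0.2347] yaw 0.1453 q6 -0.126 t 25.95 F [ 1.   0.5 -0.4] op 0.0324
-> shift cm [ 0.37 -0.24  8.48] turn -0.001 rows>= 2.0
```

play_rows:
  increments:
    - [[0.4, -0.2, 1, 0], [0.4, -0.2, 4, 0], [0.4, -0.2, 7, 0], [0.4, -0.2, 8.5, 0], [0.4, -0.2, 8.5, 0]]

```text
t: 26.45
tool_pos: [0.4957, 0.062, 0.1459]
orientation: [3.128, 0.23, 0.003]
force: [0.0, -0.8, -0.7]
opening: 0.0326
```

Run:
```python
from h import *
mv((.4977,.0614,.128),.146)
```

```text
toolz [ 0.0024 -0.0047 -1.    ]
tcp [0.4957 0.062  0.1459] yaw 0.1469 q6 -0.121 t 26.45 F [ 0.  -0.8 -0.7] op 0.0326
-> shift cm [0.18 0.08 1.79] turn 0.001 rows>= 1.0
```

play_rows:
  increments:
    - [[0.18, 0.1, 0, 0], [0.18, 0.1, 0.3, 0], [0.18, 0.1, 0.6, 0], [0.18, 0.1, 0.6, 0], [0.18, 0.1, 0.6, 0]]

```text
t: 26.95
tool_pos: [0.498, 0.0612, 0.1404]
orientation: [3.128, 0.23, 0.004]
force: [-1.0, -0.3, -1.3]
opening: 0.0322
```

Run:
```python
from h import *
mv((.4977,.0614,.128),.146)
p,im,d=shot("wrist","w10")
```

```text
toolz [ 0.0032 -0.0047 -1.    ]
tcp [0.498  0.0612 0.1404] yaw 0.1467 q6 -0.122 t 26.95 F [-1.  -0.3 -1.3] op 0.0322
-> shift cm [-0.03 -0.03  1.24] turn 0.001 rows>= 1.0
```

View pics/w10.png

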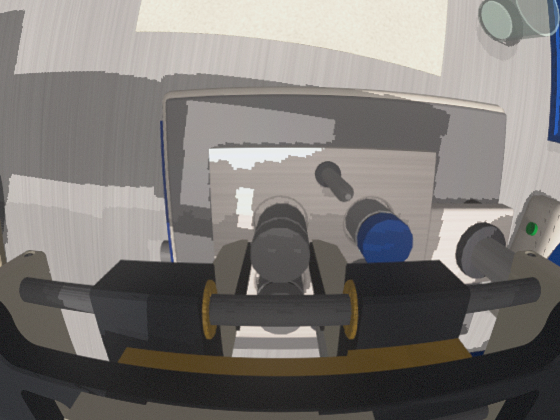

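The last dummy is held over its nest, cap at (279,240). I'll lower it.

play_rows:
  increments:
    - [[0, 0, 0.4, 0], [0, 0, 0.8, 0], [0, 0, 1.1, 0], [0, 0, 1.25, 0], [0, 0, 1.25, 0]]

```text
t: 27.5
tool_pos: [0.4978, 0.0611, 0.1275]
orientation: [3.128, 0.23, 0.003]
force: [-0.4, -0.1, -1.1]
opening: 0.0319
```

play_rows:
  increments:
    - [[0, 0, 0, 0], [0, 0, 0, 0], [0, 0, 0, 0]]
  jaw: 5

```text
t: 27.8
tool_pos: [0.498, 0.0611, 0.1278]
orientation: [3.128, 0.23, 0.004]
force: [0.4, -1.2, 0.4]
opening: 0.0486
```

play_rows:
  increments:
    - [[0, 0, -2, 0], [0, 0, -4, 0], [0, 0, -7, 0], [0, 0, -11, 0], [0, 0, -14, 0]]

```text
t: 28.3
tool_pos: [0.4979, 0.0618, 0.2704]
orientation: [3.128, 0.23, 0.007]
force: [0.3, -0.8, -0.3]
opening: 0.05
```

Run:
```python
from h import *
mv((.44,-.22,.3),-.38)
tops(.152,"w11")
```

```text
toolz [ 0.0051 -0.0046 -1.    ]
tcp [0.4979 0.0618 0.2704] yaw 0.1467 q6 -0.122 t 28.3 F [ 0.3 -0.8 -0.3] op 0.05
-> shift cm [-9.83 27.05 -2.86] turn 0.527 rows>= 6.0
[263 179  35  34 928] [0.4988 0.0628 0.152 ] [89.  90.5 94. ] [0.4988 0.0625 0.1511]
[329 180  33  33 858] [0.5616 0.072  0.152 ] [114.  70.  52.] [0.5618 0.0717 0.1512]
[423 206  22  24 140] [0.6578 0.0663 0.152 ] [79. 80. 82.] [0.656  0.0675 0.1527]
[263 225  34  32 838] [0.5047 0.0167 0.152 ] [121. 123. 127.] [0.5047 0.0162 0.1512]
[328 226  32  23 433] [0.57   0.0318 0.152 ] [157.  87.  55.] [0.5705 0.0313 0.1512]
```

View pics/w11.png

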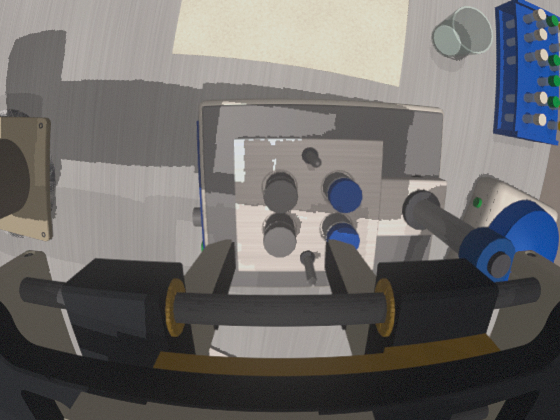

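Run:
```python
from h import *
mv((.47,-.34,.28),-.38)
```

```text
toolz [ 0.0123 -0.0044 -0.9999]
tcp [0.4999 0.0619 0.2759] yaw 0.1467 q6 -0.122 t 28.35 F [ 0.5 -0.8  3.7] op 0.05
-> shift cm [-8.83 39.32 -0.27] turn 0.527 rows>= 9.0
```

play_rows:
  increments:
    - [[-1, 4.2, 0, 0.06], [-2, 8.6, 0, 0.12], [-3, 13, 0, 0.18], [-4, 17.4, 0, 0.24], [-5, 21.8, 0, 0.3]]
  jaw: 8

```text
t: 28.85
tool_pos: [0.482, -0.1628, 0.2769]
orientation: [3.128, -0.244, 0.021]
force: [0.7, -0.0, 0.1]
opening: 0.0793
```

Run:
```python
from h import *
mv((.47,-.34,.28),-.38)
```

```text
toolz [ 0.013  -0.0047 -0.9999]
tcp [ 0.482  -0.1628  0.2769] yaw -0.1554 q6 -0.272 t 28.85 F [ 0.7 -0.   0.1] op 0.0793
-> shift cm [ 1.57 17.69 -0.24] turn 0.225 rows>= 4.0
```

play_rows:
  increments:
    - [[0.5, 4.5, 0, 0.06], [1, 9, 0, 0.12], [1.3, 13.5, 0, 0.18], [1.6, 17.7, 0, 0.225], [1.6, 17.7, 0, 0.225]]

```text
t: 29.35
tool_pos: [0.4687, -0.3448, 0.2765]
orientation: [3.08, -0.603, 0.02]
force: [-0.4, 0.8, -0.5]
opening: 0.0798
```

play_rows:
  increments:
    - [[0, 0, 0, 0], [0, 0, 0, 0], [0, 0, 0, 0]]

```text
t: 29.65
tool_pos: [0.4691, -0.3438, 0.2767]
orientation: [3.08, -0.601, 0.02]
force: [1.3, 0.0, 0.3]
opening: 0.0802
```

Run:
```python
from h import *
mv((.47,-.34,.28),-.38)
tops(.038,"w12",.008)
```

```text
toolz [ 0.0119 -0.0054 -0.9999]
tcp [ 0.4691 -0.3438  0.2767] yaw -0.3854 q6 -0.338 t 29.65 F [1.3 0.  0.3] op 0.0802
-> shift cm [-0.05 -0.38 -0.33] turn -0.005 rows>= 1.0
[174   0  50  28 231] [ 0.4569 -0.0956  0.038 ] [70. 74. 77.] [ 0.4563 -0.0956  0.0378]
[ 438    0   73  175 1058] [ 0.7975 -0.319   0.038 ] [53. 38. 36.] [ 0.8014 -0.3186  0.038 ]
[360  79  12  23  67] [ 0.6195 -0.2792  0.038 ] [65. 66. 76.] [ 0.6184 -0.2781  0.0356]
[240 176  35  23 766] [ 0.4396 -0.3471  0.038 ] [110. 112. 116.] [ 0.4396 -0.347   0.037 ]
```

View pics/w12.png

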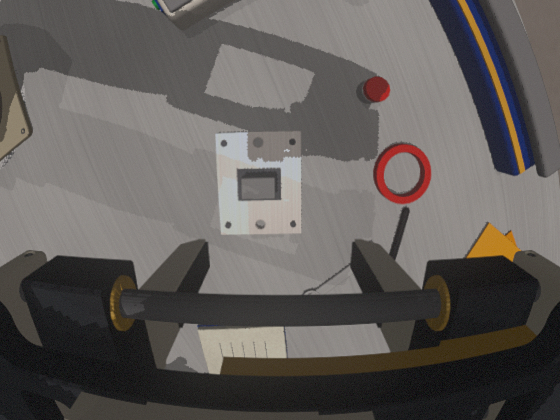

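Run:
```python
from h import *
im=cv2.imread("pics/w12.png"); zoom(im,"w12z",200,320,120,250,4.5)
```

```text
(no output)
```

View pics/w12z.png

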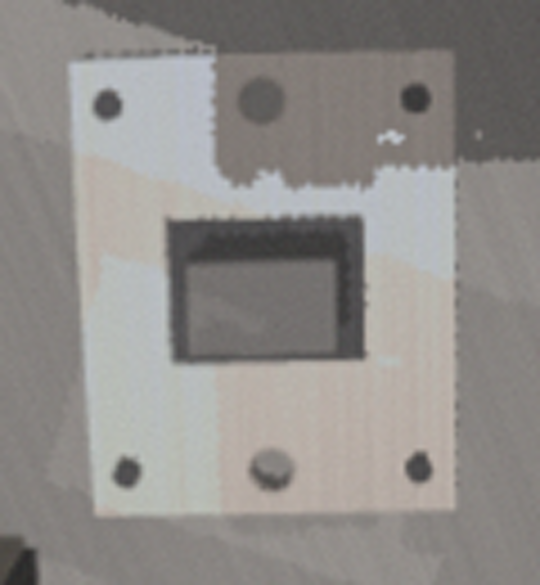

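Run:
```python
from h import *
p,d=pickle.load(open("pics/w12.pkl","rb"))
P=onplane(p,unz([(96,516),(456,510),(454,51),(70,62)],4.5,(200,120)),.008,True)
L=np.array([(-60,-75),(60,-75),(60,75),(-60,75)])/1000
c=P[:,:2].mean(0);A=P[:,0]-c[0]+1j*(P[:,1]-c[1]);B=L[:,0]+1j*L[:,1]
r=(A*B.conj()).sum()/(abs(B)**2).sum();print(P.round(4),c,abs(r),np.angle(r))
h=onplane(p,unz([(272,469),(262,101)],4.5,(200,120)),.008,True);v=h[1]-h[0];print(h.round(4),h.mean(0),np.linalg.norm(v),np.arctan2(v[1],v[0])-np.pi/2)
b=onplane(p,unz([(188,355),(338,355),(336,258),(190,262)],4.5,(200,120)),.038,True);print(b.round(4),b.mean(0))
mv((.4400,-.3475,.10),-.395)
```

```text
[[ 0.3567 -0.397   0.008 ]
 [ 0.4683 -0.4401  0.008 ]
 [ 0.5219 -0.3007  0.008 ]
 [ 0.4103 -0.2578  0.008 ]] [ 0.43929136 -0.34891085] 0.9957165587012644 -0.3676942626393131
[[ 0.4177 -0.404   0.008 ]
 [ 0.461  -0.2928  0.008 ]] [ 0.4393137  -0.34839127  0.008     ] 0.11930444813497611 -0.37158665108263067
[[ 0.4133 -0.3531  0.038 ]
 [ 0.4549 -0.3702  0.038 ]
 [ 0.4654 -0.3428  0.038 ]
 [ 0.4251 -0.3275  0.038 ]] [ 0.43966445 -0.34839754  0.038     ]
toolz [ 0.012  -0.0055 -0.9999]
tcp [ 0.4692 -0.3437  0.2768] yaw -0.3852 q6 -0.337 t 29.7 F [ 0.4 -0.4 -0.5] op 0.0796
-> shift cm [-2.8   1.44 17.65] turn 0.01 rows>= 4.0
```

Run:
```python
from h import *
mv((.4395,-.3485,.10),-.370)
```

```text
toolz [ 0.012  -0.0055 -0.9999]
tcp [ 0.4692 -0.3437  0.2768] yaw -0.3852 q6 -0.337 t 29.7 F [ 0.4 -0.4 -0.5] op 0.0796
-> shift cm [-2.8   1.55 17.65] turn -0.015 rows>= 4.0
```

play_rows:
  increments:
    - [[-1, 0.5, 4, -0.01], [-2, 1, 8, -0.015], [-2.8, 1.5, 12, -0.015], [-2.8, 1.5, 15.5, -0.015], [-2.8, 1.5, 17.6, -0.015]]

```text
t: 30.2
tool_pos: [0.4386, -0.346, 0.0974]
orientation: [3.087, -0.576, 0.016]
force: [0.2, -0.3, -0.0]
opening: 0.0792
```

play_rows:
  increments:
    - [[0, 0, 0, 0], [0, 0, 0, 0], [0, 0, 0, 0]]

```text
t: 30.5
tool_pos: [0.4398, -0.3464, 0.0994]
orientation: [3.086, -0.574, 0.02]
force: [0.6, 0.1, -0.2]
opening: 0.08
```

Run:
```python
from h import *
mv((.4395,-.3485,.022),-.370)
tops(.038,"w13",.006)
```

```text
toolz [ 0.0118 -0.0052 -0.9999]
tcp [ 0.4398 -0.3464  0.0994] yaw -0.3681 q6 -0.395 t 30.5 F [ 0.6  0.1 -0.2] op 0.08
-> shift cm [-0.05  0.2   7.74] turn 0.002 rows>= 2.0
[552   0   8  16  70] [ 0.7927 -0.243   0.038 ] [54.  32.5 27.5] [ 0.795  -0.242   0.0352]
[445  47  24  38 261] [ 0.6198 -0.2815  0.038 ] [67. 69. 84.] [ 0.6191 -0.2815  0.0359]
[ 250  196   58   37 2100] [ 0.4394 -0.3469  0.038 ] [72. 73. 76.] [ 0.4393 -0.3471  0.0371]
```

play_rows:
  increments:
    - [[0, 0.2, 2, 0], [0, 0.2, 4, 0], [0, 0.2, 6, 0], [0, 0.2, 7.4, 0], [0, 0.2, 7.5, 0]]

```text
t: 31.05
tool_pos: [0.4395, -0.3484, 0.0236]
orientation: [3.086, -0.575, 0.018]
force: [-0.8, 1.2, 0.4]
opening: 0.0799
```

Run:
```python
from h import *
mv((.4395,-.3485,.022),-.370)
```

```text
toolz [ 0.0108 -0.0043 -0.9999]
tcp [ 0.4395 -0.3484  0.0236] yaw -0.3682 q6 -0.398 t 31.05 F [-0.8  1.2  0.4] op 0.0799
-> shift cm [0.   0.01 0.16] turn 0.002 rows>= 1.0
```

play_rows:
  increments:
    - [[0, 0, 0.1, 0], [0, 0, 0.1, 0], [0, 0, 0.1, 0], [0, 0, 0.1, 0], [0, 0, 0.1, 0]]
  jaw: 3.5
  squeeze: 45

```text
t: 31.55
tool_pos: [0.4398, -0.3486, 0.0231]
orientation: [3.086, -0.575, 0.019]
force: [0.2, 0.4, -0.1]
opening: 0.0447
```

play_rows:
  increments:
    - [[0, 0, 0, 0], [0, 0, -0.5, 0], [0, 0, -1.5, 0], [0, 0, -2.5, 0], [0, 0, -2.5, 0]]

```text
t: 32.05
tool_pos: [0.4408, -0.3498, 0.0508]
orientation: [3.084, -0.574, 0.024]
force: [0.1, 0.3, 0.8]
opening: 0.0352
```

Run:
```python
from h import *
mv((.4395,-.3485,.022),-.370)
p,im,d=shot("wrist","w14")
```

```text
toolz [ 0.0142 -0.0075 -0.9999]
tcp [ 0.4408 -0.3498  0.0508] yaw -0.3682 q6 -0.398 t 32.05 F [0.1 0.3 0.8] op 0.0352
-> shift cm [-0.21 -0.08  2.87] turn 0.002 rows>= 1.0
```

View pics/w14.png

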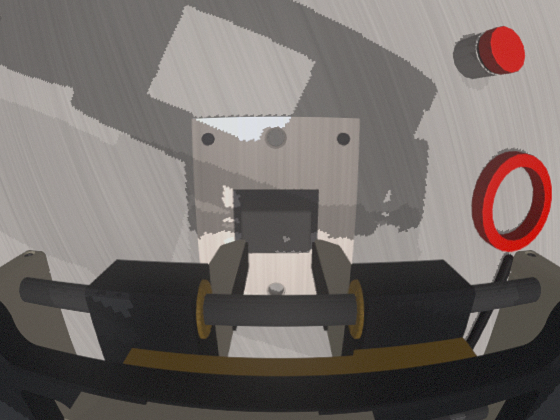

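Run:
```python
from h import *
p,d=pickle.load(open("pics/w14.pkl","rb")); im=cv2.imread("pics/w14.png")
c=cloud(p,d,True)
m=(abs(c[...,2]-.037)<.004)&(d>0)
n,l,st,ce=cv2.connectedComponentsWithStats(m.astype(np.uint8))
for i in range(1,n):
    if st[i,4]>200: print(st[i],onplane(p,ce[i],.038,True).round(4)[0],np.median(c[l==i],0).round(4))
P=onplane(p,[(192,117),(360,119)],.008,True);v=P[1]-P[0];print(P.round(4),np.arctan2(v[1],v[0]),np.linalg.norm(v))
print("hole",onplane(p,[(276,137)],.008,True))
print("block",onplane(p,[(242,211),(311,210)],.038,True).round(4), c[225,277],c[150,277])
```

```text
[473  31  26  45 272] [ 0.619  -0.2819  0.038 ] [ 0.6192 -0.2821  0.0356]
[ 240  209   71   44 2973] [ 0.4401 -0.3467  0.038 ] [ 0.4399 -0.3468  0.0372]
[[ 0.4111 -0.2564  0.008 ]
 [ 0.5221 -0.3009  0.008 ]] -0.3816588484730531 0.11964854199592197
hole [[ 0.46115837 -0.29245092  0.008     ]]
block [[ 0.4244 -0.3269  0.038 ]
 [ 0.4657 -0.3423  0.038 ]] [ 0.44181939 -0.34364813  0.03824514] [ 0.45843846 -0.30148131  0.00575342]
```

play_rows:
  increments:
    - [[0, 0, 0, 0], [0, 0, 0, 0], [0, 0, 0, 0], [0, 0, 0, 0], [0, 0, 0, 0]]
  jaw: 7.5

```text
t: 32.6
tool_pos: [0.4403, -0.3492, 0.0495]
orientation: [3.085, -0.574, 0.022]
force: [0.6, 0.2, -0.2]
opening: 0.0707
```

Run:
```python
from h import *
mv((.4395,-.3485,.0215),-.375)
```

```text
toolz [ 0.0131 -0.0065 -0.9999]
tcp [ 0.4403 -0.3492  0.0495] yaw -0.3682 q6 -0.398 t 32.6 F [ 0.6  0.2 -0.2] op 0.0707
-> shift cm [-0.14 -0.05  2.8 ] turn 0.007 rows>= 1.0
```

play_rows:
  increments:
    - [[-0.1, 0, 1, 0.005], [-0.1, 0, 2, 0.005], [-0.1, 0, 2.7, 0.005], [-0.1, 0, 2.8, 0.005], [-0.1, 0, 2.8, 0.005]]

```text
t: 33.1
tool_pos: [0.4393, -0.3487, 0.0208]
orientation: [3.084, -0.582, 0.02]
force: [-0.5, -0.2, 0.3]
opening: 0.075
```

play_rows:
  increments:
    - [[0, 0, 0, 0], [0, 0, 0, 0], [0, 0, 0, 0], [0, 0, 0, 0], [0, 0, 0, 0]]
  jaw: 4
  squeeze: 50

```text
t: 33.6
tool_pos: [0.4394, -0.3488, 0.021]
orientation: [3.084, -0.582, 0.021]
force: [0.5, -0.1, -0.6]
opening: 0.042
```

play_rows:
  increments:
    - [[0, 0, 0, 0], [0, 0, 0, 0], [0, 0, 0, 0], [0, 0, 0, 0], [0, 0, 0, 0]]

```text
t: 34.1
tool_pos: [0.4394, -0.3488, 0.021]
orientation: [3.084, -0.582, 0.021]
force: [0.2, 0.8, 0.4]
opening: 0.0398
```

Run:
```python
from h import *
mv((.4395,-.3485,.0215),-.375)
```

```text
toolz [ 0.0124 -0.0058 -0.9999]
tcp [ 0.4394 -0.3488  0.021 ] yaw -0.3732 q6 -0.394 t 34.1 F [0.2 0.8 0.4] op 0.0398
-> shift cm [-0.   -0.03 -0.05] turn 0.002 rows>= 1.0
```

Run:
```python
from h import *
p,im,d=shot("wrist","w15")
p,im2,d=shot("side","si15");zoom(im2,"si15z",230,370,240,380,4)
```

```text
(no output)
```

View pics/w15.png

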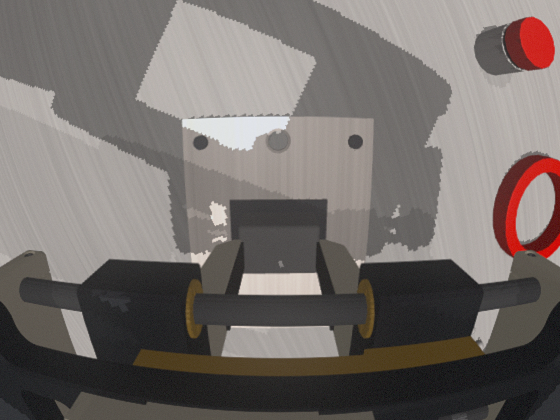

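View pics/si15z.png

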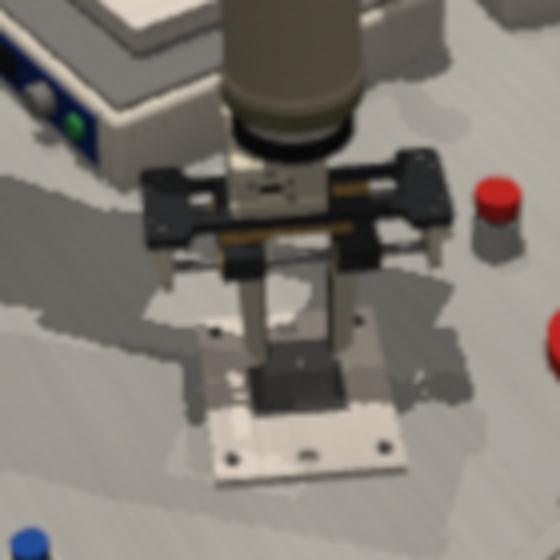

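play_rows:
  increments:
    - [[0, 0, -0.2, 0], [0, 0, -0.5, 0], [0, 0, -0.8, 0], [0, 0, -0.8, 0]]
  jaw: 3

```text
t: 34.6
tool_pos: [0.4398, -0.3492, 0.0298]
orientation: [3.083, -0.582, 0.023]
force: [0.1, 0.1, -0.2]
opening: 0.03
```

Run:
```python
from h import *
mv((.4395,-.3485,.0215),-.375)
p,im2,d=shot("side","si16");zoom(im2,"si16z",230,370,240,380,4)
```

```text
toolz [ 0.0133 -0.0067 -0.9999]
tcp [ 0.4398 -0.3492  0.0298] yaw -0.3732 q6 -0.394 t 34.6 F [ 0.1  0.1 -0.2] op 0.03
-> shift cm [-0.06 -0.05  0.83] turn 0.002 rows>= 1.0
```

View pics/si16z.png

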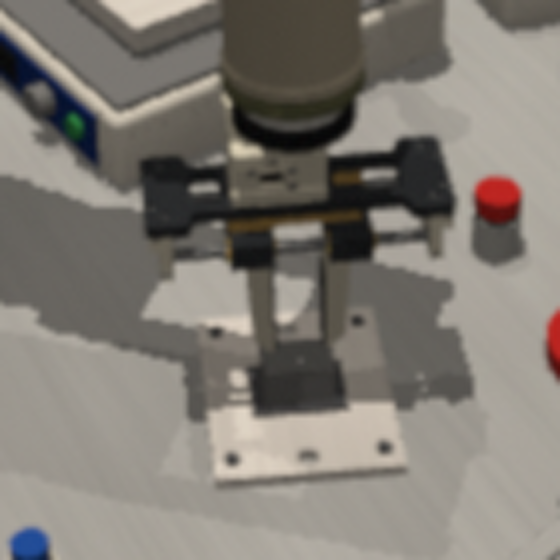

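Run:
```python
from h import *
s=read_state();M=R.from_rotvec(s["orientation"]);T=s["tool_pos"]
p=camera_params("wrist");ps=camera_params("side");psc=camera_params("scene")
for o in [(0,0,0),(0,0,.011),(.015,0,.011),(-.015,0,.011)]:
    w=T+M.apply(o);print(o,w.round(4),fproj(p,w).round(1),proj(ps,w).round(1),((proj(ps,w)-[230,240])*4).round(0))
b=np.array([.4395,-.3485,.038]);print("block top",fproj(p,b),(proj(ps,b)-[230,240])*4)
p,im,d=shot("wrist","w16")
p,im2,d=shot("scene","sc16");zoom(im2,"sc16z",190,290,120,220,5)
```

```text
(0, 0, 0) [ 0.4396 -0.349   0.0295] [[279.3 240.7]] [[304.3 331. ]] [[297. 364.]]
(0, 0, 0.011) [ 0.4398 -0.3491  0.0185] [[279.3 234.7]] [[304.4 334.3]] [[298. 377.]]
(0.015, 0, 0.011) [ 0.4537 -0.3546  0.0187] [[302.5 234.7]] [[310.2 333.8]] [[321. 375.]]
(-0.015, 0, 0.011) [ 0.4258 -0.3436  0.0183] [[256.1 234.6]] [[298.6 334.8]] [[275. 379.]]
block top [[278.93390678 245.11852908]] [[296.77558279 353.64781413]]
```

View pics/w16.png

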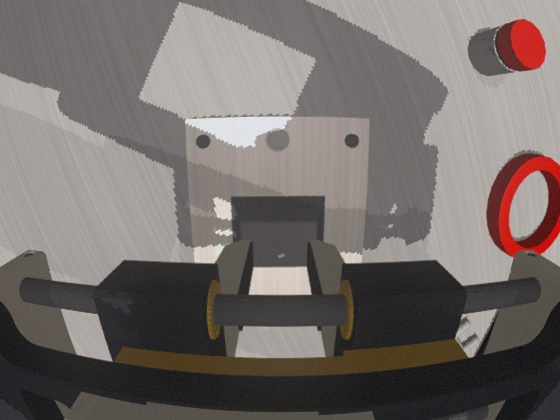

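View pics/sc16z.png

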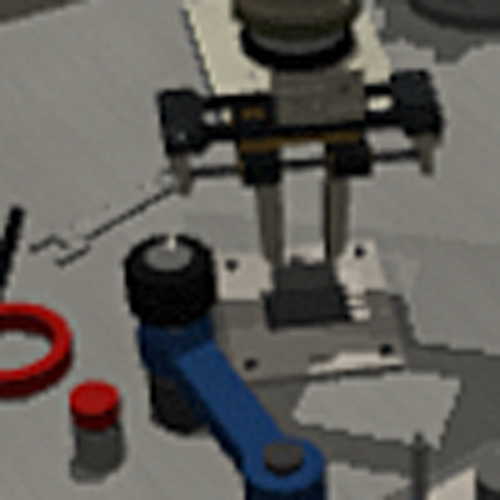

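Run:
```python
from h import *
p,d=pickle.load(open("pics/w16.pkl","rb"));c=cloud(p,d,True)
print("wrist tips",[c[v,u].round(4) for u,v in [(245,244),(240,250),(318,245),(320,250),(279,235),(279,215),(279,262)]])
p,d=pickle.load(open("pics/si16.pkl","rb"));c=cloud(p,d)
for q in [(268,335),(335,330),(300,360),(300,390),(300,430)]:
    u,v=int(round(230+q[0]/4)),int(round(240+q[1]/4));print("side",q,(u,v),c[v,u].round(4))
p,d=pickle.load(open("pics/sc16.pkl","rb"));c=cloud(p,d)
for q in [(272,245),(335,240),(305,275),(305,305),(300,340)]:
    u,v=int(round(190+q[0]/5)),int(round(120+q[1]/5));print("scene",q,(u,v),c[v,u].round(4))
```

```text
wrist tips [array([ 0.4257, -0.3342,  0.0575]), array([ 0.424 , -0.3336,  0.0655]), array([ 0.4612, -0.3483,  0.0589]), array([ 0.4614, -0.3485,  0.0654]), array([ 0.4417, -0.3431,  0.0367]), array([ 0.4452, -0.3346,  0.0261]), array([ 0.4355, -0.3587,  0.0379])]
side (268, 335) (297, 324) [ 0.4172 -0.3519  0.0645]
side (335, 330) (314, 322) [ 0.4575 -0.3676  0.067 ]
side (300, 360) (305, 330) [ 0.4393 -0.3533  0.0365]
side (300, 390) (305, 338) [ 0.4361 -0.3593  0.0156]
side (300, 430) (305, 348) [ 0.4237 -0.3823  0.006 ]
scene (272, 245) (244, 169) [ 0.465  -0.3516  0.0658]
scene (335, 240) (257, 168) [ 0.424  -0.3314  0.0672]
scene (305, 275) (251, 175) [ 0.4434 -0.3421  0.0374]
scene (305, 305) (251, 181) [ 0.4491 -0.3333  0.0187]
scene (300, 340) (250, 188) [ 0.4634 -0.3157  0.0047]
```

Run:
```python
from h import *
p,d=pickle.load(open("pics/si16.pkl","rb"));c=cloud(p,d)
for v in range(318,334): print(v,c[v,296].round(4),c[v,297].round(4),c[v,314].round(4))
```

```text
318 [ 0.4178 -0.3454  0.0789] [ 0.4187 -0.3492  0.0815] [ 0.4576 -0.3671  0.0797]
319 [ 0.4175 -0.346   0.0763] [ 0.4188 -0.349   0.078 ] [ 0.4599 -0.3632  0.0725]
320 [ 0.4174 -0.346   0.073 ] [ 0.4183 -0.3499  0.0756] [ 0.4594 -0.3641  0.0701]
321 [ 0.4143 -0.3521  0.0757] [ 0.4172 -0.352   0.0745] [ 0.4609 -0.3614  0.0641]
322 [ 0.4169 -0.3469  0.0673] [ 0.4174 -0.3516  0.0708] [ 0.4575 -0.3676  0.067 ]
323 [ 0.4151 -0.3503  0.0674] [ 0.4184 -0.3495  0.0655] [ 0.4591 -0.3647  0.0607]
324 [ 0.4164 -0.3479  0.0617] [ 0.4172 -0.3519  0.0645] [ 0.4581 -0.3667  0.0594]
325 [ 0.4153 -0.3498  0.0603] [ 0.4187 -0.3488  0.0582] [ 0.46   -0.3633  0.0527]
326 [ 0.4158 -0.3488  0.0561] [ 0.4206 -0.3449  0.051 ] [ 0.483  -0.3225  0.0079]
327 [ 0.4239 -0.3327  0.0367] [ 0.4167 -0.3525  0.0553] [ 0.4824 -0.3234  0.0054]
328 [ 0.4213 -0.3379  0.0385] [ 0.4249 -0.3365  0.0359] [ 0.4809 -0.3263  0.0048]
329 [ 0.4207 -0.339   0.0363] [ 0.4231 -0.34    0.036 ] [ 0.4761 -0.3348  0.0101]
330 [ 0.4176 -0.345   0.0389] [ 0.422  -0.3421  0.0348] [ 0.4751 -0.3366  0.0084]
331 [ 0.4169 -0.3463  0.0368] [ 0.4198 -0.3463  0.0357] [ 0.473  -0.3404  0.0089]
332 [ 0.4151 -0.3499  0.0371] [ 0.4181 -0.3496  0.0357] [ 0.4709 -0.3443  0.0094]
333 [ 0.4142 -0.3515  0.0354] [ 0.4149 -0.3558  0.0386] [ 0.4713 -0.3437  0.0053]
```

Run:
```python
from h import *
for tag,x,y in [("sc4",.361,.2814)]:
    p,d=pickle.load(open(f"pics/{tag}.pkl","rb"));c=cloud(p,d)
    r=np.hypot(c[...,0]-x,c[...,1]-y);m=(r<.05)&(c[...,2]>.01)&(c[...,2]<.12)&(r>.021)&(d>0)
    print(np.histogram(c[m][:,2],bins=np.arange(.01,.125,.01)))
for tag,z0 in [("si15",.021),("si16",.0298),("si6",.1284)]:
    p,d=pickle.load(open(f"pics/{tag}.pkl","rb"));c=cloud(p,d)
    X=(.4395,-.349) if tag!="si6" else (.5695,.0236)
    r=np.hypot(c[...,0]-X[0],c[...,1]-X[1]);m=(r<.045)&(c[...,2]>z0-.015)&(c[...,2]<z0+.1)&(d>0)
    print(tag,np.histogram(c[m][:,2]-z0,bins=np.arange(-.015,.1,.01)))
s=read_state();print(s["opening"],s["tool_pos"])
im=cv2.imread("pics/si6.png");print(im.shape)
```

```text
(array([ 2,  0,  1,  2, 17, 28, 26, 32, 39, 21, 12]), array([0.01, 0.02, 0.03, 0.04, 0.05, 0.06, 0.07, 0.08, 0.09, 0.1 , 0.11,
       0.12]))
si15 (array([314,  55,  94,  98,  31,  36,  39,  46,  39,  50,   9]), array([-0.015, -0.005,  0.005,  0.015,  0.025,  0.035,  0.045,  0.055,
        0.065,  0.075,  0.085,  0.095]))
si16 (array([ 54,  71, 117,  11,  35,  34,  42,  44,  45,  47,  12]), array([-0.015, -0.005,  0.005,  0.015,  0.025,  0.035,  0.045,  0.055,
        0.065,  0.075,  0.085,  0.095]))
si6 (array([22, 24, 21, 32, 45, 43, 43, 46, 37, 25, 12]), array([-0.015, -0.005,  0.005,  0.015,  0.025,  0.035,  0.045,  0.055,
        0.065,  0.075,  0.085,  0.095]))
0.029973520889972353 [ 0.43938508 -0.34881057  0.02905327]
(420, 560, 3)
```

The jaws missed: depth shows the real fingertips sit about 22 mm above the reported TCP, not 11 mm below it, so they closed over the block. I'll go lower, checking the force.

play_rows:
  increments:
    - [[0, 0, 0, 0], [0, 0, 0, 0], [0, 0, 0, 0], [0, 0, 0, 0], [0, 0, 0, 0]]
  jaw: 7

```text
t: 35.25
tool_pos: [0.4393, -0.3488, 0.029]
orientation: [3.084, -0.582, 0.021]
force: [0.5, -0.2, -0.4]
opening: 0.0653
```

play_rows:
  increments:
    - [[0, 0, 0.8, 0], [0, 0, 1.6, 0], [0, 0, 2, 0], [0, 0, 2, 0]]

```text
t: 35.65
tool_pos: [0.4388, -0.3481, 0.0075]
orientation: [3.085, -0.582, 0.018]
force: [-0.1, 0.1, -0.7]
opening: 0.0696
```

Run:
```python
from h import *
mv((.4395,-.3485,-.010),-.372)
p,d0,d=shot("side","si17");c=cloud(p,d);z0=read_state()["tool_pos"][2]
zoom(d0,"si17z",230,370,240,380,4)
# finger points: outer sides
ax=np.array([np.cos(-.372),np.sin(-.372)]);rel=(c[...,:2]-[.4395,-.3485])
a=rel@ax;b=rel@[-ax[1],ax[0]]
m=(abs(abs(a)-.044)<.009)&(abs(b)<.014)&(d>0)&(c[...,2]<.15)
print(np.histogram(c[m][:,2],bins=np.arange(-.01,.1,.005)))
```

```text
toolz [ 0.0108 -0.0042 -0.9999]
tcp [ 0.4388 -0.3481  0.0075] yaw -0.3732 q6 -0.394 t 35.65 F [-0.1  0.1 -0.7] op 0.0696
-> shift cm [0.06 0.01 1.75] turn -0.001 rows>= 1.0
(array([ 0,  0, 21, 74,  4,  0,  0,  4, 13,  9, 18, 16, 19, 18, 20, 20, 13,
       20, 20, 23, 14]), array([-0.01 , -0.005,  0.   ,  0.005,  0.01 ,  0.015,  0.02 ,  0.025,
        0.03 ,  0.035,  0.04 ,  0.045,  0.05 ,  0.055,  0.06 ,  0.065,
        0.07 ,  0.075,  0.08 ,  0.085,  0.09 ,  0.095]))
```

View pics/si17z.png

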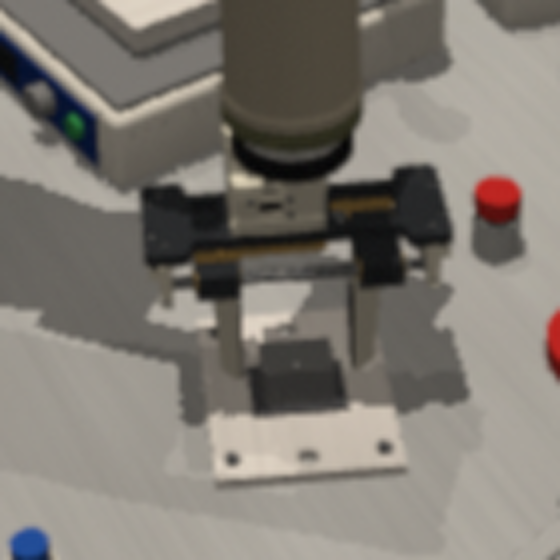

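play_rows:
  increments:
    - [[0, 0, 0.6, 0], [0, 0, 1.1, 0], [0, 0, 1.6, 0], [0, 0, 1.65, 0], [0, 0, 1.65, 0]]

```text
t: 36.2
tool_pos: [0.4391, -0.3483, -0.0086]
orientation: [3.085, -0.582, 0.018]
force: [-0.0, 0.4, 0.8]
opening: 0.0702
```

Run:
```python
from h import *
mv((.4395,-.3485,-.010),-.372)
```

```text
toolz [ 0.011  -0.0044 -0.9999]
tcp [ 0.4391 -0.3483 -0.0086] yaw -0.3732 q6 -0.394 t 36.2 F [-0.   0.4  0.8] op 0.0702
-> shift cm [0.04 0.   0.14] turn -0.001 rows>= 1.0
```

play_rows:
  increments:
    - [[0, 0, 0, 0], [0, 0, 0, 0], [0, 0, 0, 0], [0, 0, 0, 0], [0, 0, 0, 0]]
  jaw: 3
  squeeze: 45

```text
t: 36.7
tool_pos: [0.4393, -0.3485, -0.0084]
orientation: [3.085, -0.582, 0.019]
force: [-0.4, -0.7, 1.4]
opening: 0.0456
```

play_rows:
  increments:
    - [[0, 0, 0, 0], [0, 0, 0, 0], [0, 0, 0, 0], [0, 0, -0.5, 0], [0, 0, -1, 0]]

```text
t: 37.2
tool_pos: [0.4385, -0.3478, 0.0011]
orientation: [3.085, -0.583, 0.016]
force: [0.8, 0.5, -4.0]
opening: 0.0459
```

Run:
```python
from h import *
mv((.4395,-.3485,-.010),-.372)
```

```text
toolz [ 0.01   -0.0035 -0.9999]
tcp [ 0.4385 -0.3478  0.0011] yaw -0.3732 q6 -0.394 t 37.2 F [ 0.8  0.5 -4. ] op 0.0459
-> shift cm [0.11 0.03 1.11] turn -0.001 rows>= 1.0
```

play_rows:
  increments:
    - [[0, 0, -3, 0], [0, 0, -7, 0], [0, 0, -11, 0], [0, 0, -15, 0], [0, 0, -19, 0]]

```text
t: 37.7
tool_pos: [0.4362, -0.3467, 0.1928]
orientation: [3.086, -0.583, 0.016]
force: [0.7, -0.3, -3.3]
opening: 0.046
```

play_rows:
  increments:
    - [[0, 0, -1, 0], [0, 0, -1.5, 0], [0, 0, -1.5, 0]]

```text
t: 38.0
tool_pos: [0.4356, -0.3463, 0.2063]
orientation: [3.087, -0.583, 0.014]
force: [-0.0, 0.6, -4.3]
opening: 0.0456
```

Run:
```python
from h import *
mv((.5338,.0425,.20),.143)
p,im2,d=shot("wrist","w18")
```

```text
toolz [ 0.0086 -0.002  -1.    ]
tcp [ 0.4356 -0.3463  0.2063] yaw -0.3733 q6 -0.394 t 38.0 F [-0.   0.6 -4.3] op 0.0456
-> shift cm [ -5.04 -39.78   0.64] turn -0.516 rows>= 9.0
```

View pics/w18.png

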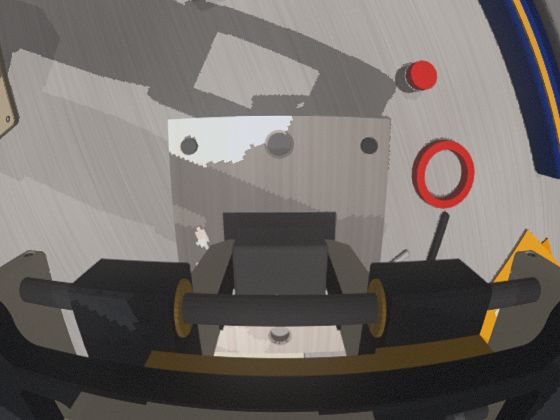

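play_rows:
  increments:
    - [[-0.3, -3, 0, -0.03], [-1, -7, 0, -0.08], [-1.6, -11, 0, -0.13], [-2.2, -15, 0, -0.18], [-2.8, -19, 0, -0.24]]

```text
t: 38.55
tool_pos: [0.4771, -0.1567, 0.2023]
orientation: [-3.133, 0.206, -0.005]
force: [1.1, -0.8, -5.3]
opening: 0.0454
```

Run:
```python
from h import *
mv((.5338,.0425,.20),.143)
```

```text
toolz [ 0.0031  0.0011 -1.    ]
tcp [ 0.4771 -0.1567  0.2023] yaw -0.1316 q6 -0.29 t 38.55 F [ 1.1 -0.8 -5.3] op 0.0454
-> shift cm [  3.01 -20.49   0.27] turn -0.275 rows>= 5.0
```

play_rows:
  increments:
    - [[0.6, -4, 0, -0.06], [1.2, -8, 0, -0.12], [1.8, -12, 0, -0.18], [2.4, -16, 0, -0.24], [3, -19.5, 0, -0.275]]

```text
t: 39.05
tool_pos: [0.5311, 0.0348, 0.1995]
orientation: [-3.132, -0.23, 0.002]
force: [1.0, -1.0, -3.2]
opening: 0.0458
```

play_rows:
  increments:
    - [[0, -0.8, 0, 0], [0, -1, 0, 0], [0, -1, 0, 0], [0, -1, 0, 0]]

```text
t: 39.45
tool_pos: [0.5292, 0.0435, 0.1988]
orientation: [-3.132, -0.227, 0.004]
force: [0.9, 0.0, -4.3]
opening: 0.0459
```

Run:
```python
from h import *
mv((.5338,.0425,.19),.143)
p,im2,d=shot("wrist","w19")
p,im2,d=shot("side","si19");zoom(im2,"si19z",210,350,140,290,4)
```

```text
toolz [-0.0027  0.0011 -1.    ]
tcp [0.5292 0.0435 0.1988] yaw 0.1449 q6 -0.16 t 39.45 F [ 0.9  0.  -4.3] op 0.0459
-> shift cm [0.45 0.17 0.88] turn 0.002 rows>= 1.0
```

View pics/w19.png

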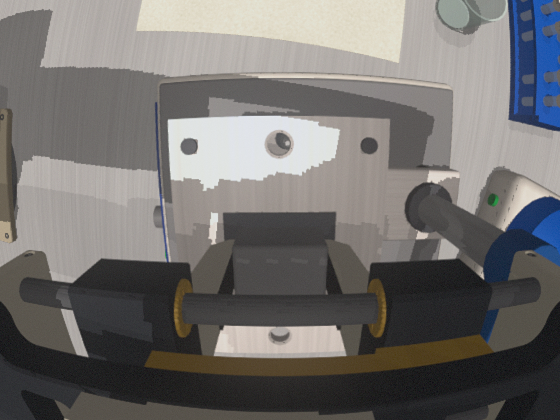

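View pics/si19z.png

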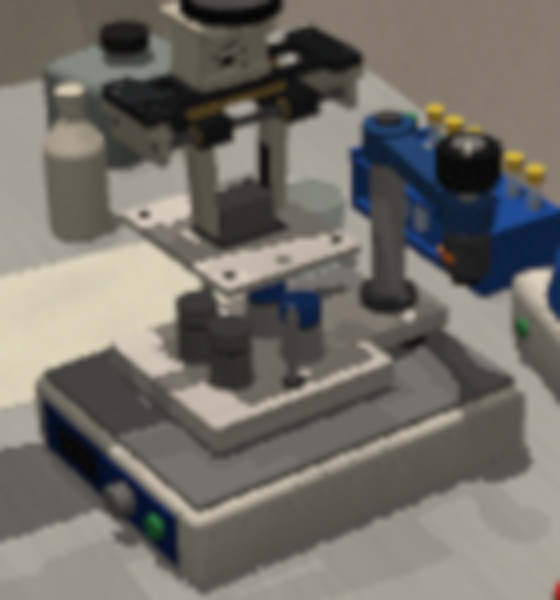

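play_rows:
  increments:
    - [[0.45, 0.17, 0, 0], [0.45, 0.17, 0.8, 0], [0.45, 0.17, 1.6, 0], [0.45, 0.17, 1.6, 0], [0.45, 0.17, 1.6, 0]]

```text
t: 40.05
tool_pos: [0.5337, 0.0425, 0.1827]
orientation: [-3.132, -0.227, 0.005]
force: [-0.7, -0.5, -5.3]
opening: 0.0458
```

Run:
```python
from h import *
mv((.5338,.0425,.16),.143)
p,im,d=shot("wrist","w20");zoom(im,"w20z",150,410,90,350,2.3)
```

```text
toolz [-0.003   0.0013 -1.    ]
tcp [0.5337 0.0425 0.1827] yaw 0.1445 q6 -0.162 t 40.05 F [-0.7 -0.5 -5.3] op 0.0458
-> shift cm [0.01 0.01 2.27] turn 0.002 rows>= 1.0
```

View pics/w20z.png

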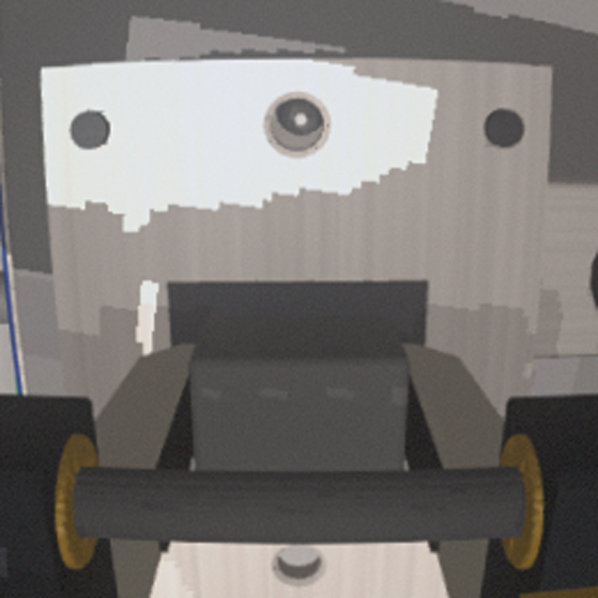

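Run:
```python
from h import *
p,d=pickle.load(open("pics/w20.pkl","rb"))
z=read_state()["tool_pos"][2]+.0086
print("tip",onplane(p,unz([(300,119)],2.3,(150,90)),.175,True),"hole",onplane(p,unz([(297,125)],2.3,(150,90)),z+.008,True))
print("hole2",onplane(p,unz([(298,563)],2.3,(150,90)),z+.008,True))
c=cloud(p,d,True);print("plate z",c[100+30,230],c[130,330], c[180,190])
```

```text
tip [[0.52532073 0.10158154 0.175     ]] hole [[0.52467827 0.1014719  0.19978619]]
hole2 [[ 0.54189889 -0.01525731  0.19978619]]
plate z [0.49823092 0.10535331 0.19894842] [0.55019109 0.11293458 0.19822888] [0.47955966 0.07599998 0.19975765]
```

play_rows:
  increments:
    - [[0.05, 0, 0.5, 0], [0.05, 0, 1, 0], [0.05, 0, 1.5, 0], [0.05, 0, 2, 0], [0.05, 0, 2, 0]]

```text
t: 40.6
tool_pos: [0.5338, 0.0427, 0.1619]
orientation: [-3.132, -0.227, 0.006]
force: [0.5, -0.0, -3.8]
opening: 0.0458
```

Run:
```python
from h import *
mv((.5338,.0425,.1434),.145)
```

```text
toolz [-0.004   0.0013 -1.    ]
tcp [0.5338 0.0427 0.1619] yaw 0.1446 q6 -0.162 t 40.6 F [ 0.5 -0.  -3.8] op 0.0458
-> shift cm [0.01 0.02 1.85] turn -0.0 rows>= 1.0
```

play_rows:
  increments:
    - [[0, 0, 0.4, 0], [0, 0, 0.8, 0], [0, 0, 1.2, 0], [0, 0, 1.6, 0], [0, 0, 1.7, 0]]

```text
t: 41.1
tool_pos: [0.5334, 0.0427, 0.1443]
orientation: [-3.132, -0.227, 0.007]
force: [-0.5, -0.4, -1.9]
opening: 0.0457
```

Run:
```python
from h import *
mv((.5338,.0425,.1434),.145)
```

```text
toolz [-0.0047  0.0013 -1.    ]
tcp [0.5334 0.0427 0.1443] yaw 0.1446 q6 -0.162 t 41.1 F [-0.5 -0.4 -1.9] op 0.0457
-> shift cm [0.04 0.03 0.09] turn -0.0 rows>= 1.0
```

play_rows:
  increments:
    - [[0, 0, 0.1, 0], [0, 0, 0.15, 0], [0, 0, 0.15, 0]]

```text
t: 41.4
tool_pos: [0.534, 0.0428, 0.144]
orientation: [-3.132, -0.227, 0.004]
force: [-2.2, 0.5, 4.7]
opening: 0.0454
```

play_rows:
  increments:
    - [[0, 0, 0, 0], [0, 0, 0, 0], [0, 0, 0, 0], [0, 0, 0, 0]]
  jaw: 6.5

```text
t: 41.8
tool_pos: [0.534, 0.0428, 0.1439]
orientation: [-3.132, -0.227, 0.005]
force: [-1.0, 0.7, -0.4]
opening: 0.0647
```

play_rows:
  increments:
    - [[0, 0, -2, 0], [0, 0, -4, 0], [0, 0, -8, 0], [0, 0, -12, 0], [0, 0, -16, 0]]

```text
t: 42.3
tool_pos: [0.5342, 0.0425, 0.3052]
orientation: [-3.132, -0.227, 0.005]
force: [-0.1, 0.3, -0.5]
opening: 0.0652
```

Run:
```python
from h import *
mv((.5338,.0425,.30),.145)
p,im,d=shot("wrist","w21")
c=cloud(p,d,True)
m=(abs(c[...,2]-.160)<.006)&(d>0)
pts=c[m];A=np.c_[pts[:,:2]-[.534,.0425],np.ones(len(pts))];print(np.linalg.lstsq(A,pts[:,2],rcond=None)[0],len(pts))
p,im2,d=shot("side","si21");zoom(im2,"si21z",210,350,140,290,4)
```

```text
toolz [-0.0035  0.0013 -1.    ]
tcp [0.5342 0.0425 0.3052] yaw 0.1446 q6 -0.162 t 42.3 F [-0.1  0.3 -0.5] op 0.0652
-> shift cm [-0.04 -0.01  0.52] turn -0.0 rows>= 1.0
[0.00089329 0.00086207 0.15947269] 13836
```

View pics/w21.png

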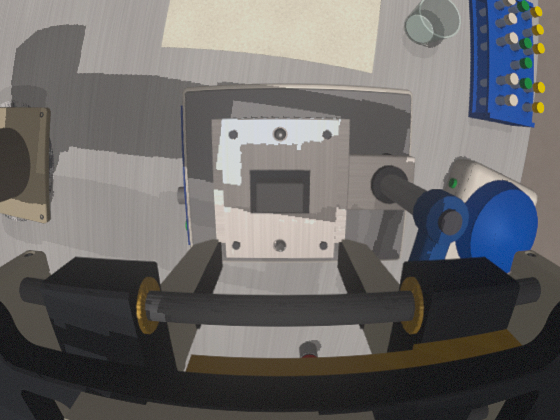

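View pics/si21z.png

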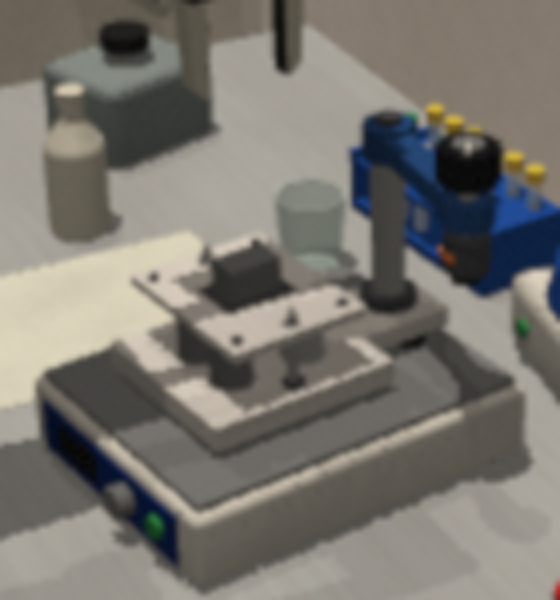

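Run:
```python
from h import *
mv((.655,-.085,.36),-.066)
```

```text
toolz [ 0.0075  0.0012 -1.    ]
tcp [0.5372 0.0424 0.311 ] yaw 0.1446 q6 -0.162 t 42.4 F [ 0.5 -0.9  0.9] op 0.065
-> shift cm [ 9.86 14.31 -4.82] turn 0.211 rows>= 4.0
```

play_rows:
  increments:
    - [[1, 1, -3, 0.05], [3, 5, -4.8, 0.1], [6, 8.5, -4.8, 0.16], [8.5, 12, -4.8, 0.21], [9.8, 14.3, -4.8, 0.21]]

```text
t: 42.9
tool_pos: [0.6557, -0.0872, 0.3578]
orientation: [-3.138, 0.107, -0.009]
force: [-0.1, -0.3, 0.1]
opening: 0.0648
```

play_rows:
  increments:
    - [[0, 0, 0, 0], [0, 0, 0, 0], [0, 0, 0, 0]]

```text
t: 43.2
tool_pos: [0.6552, -0.0864, 0.3576]
orientation: [-3.138, 0.106, -0.008]
force: [-0.2, 0.2, 0.9]
opening: 0.0648
```

Run:
```python
from h import *
mv((.6585,-.074,.36),-.066)
tops(.306,"w22",.006)
```

```text
toolz [ 0.0052  0.0016 -1.    ]
tcp [ 0.6552 -0.0864  0.3576] yaw -0.0677 q6 -0.142 t 43.2 F [-0.2  0.2  0.9] op 0.0648
-> shift cm [ 0.24 -1.26 -0.24] turn -0.002 rows>= 1.0
[ 254  167   64   62 2886] [ 0.6611 -0.0715  0.306 ] [54. 54. 55.] [ 0.6611 -0.0717  0.3046]
```

View pics/w22.png

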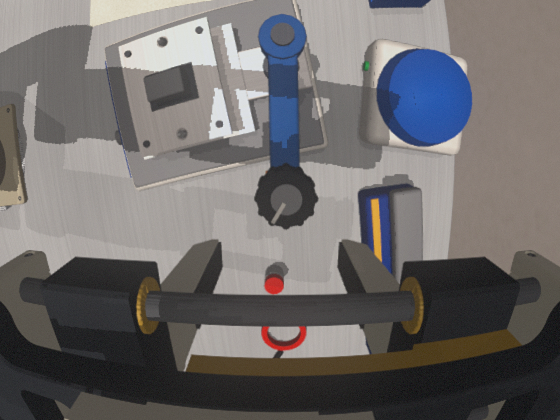

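Run:
```python
from h import *
mv((.661,-.0728,.30),-.05)
```

```text
toolz [ 0.0061  0.0014 -1.    ]
tcp [ 0.6553 -0.0861  0.3581] yaw -0.0672 q6 -0.142 t 43.25 F [ 0.2  0.1 -0.5] op 0.0649
-> shift cm [ 0.45 -1.36  5.82] turn -0.017 rows>= 2.0
```

play_rows:
  increments:
    - [[0.3, -0.7, 1, 0], [0.5, -1.4, 2.5, -0.015], [0.5, -1.4, 4.5, -0.015], [0.5, -1.4, 5.7, -0.015], [0.5, -1.4, 5.7, -0.015]]

```text
t: 43.75
tool_pos: [0.6601, -0.0713, 0.2975]
orientation: [-3.138, 0.08, -0.001]
force: [-0.1, 0.2, -0.5]
opening: 0.0648
```

Run:
```python
from h import *
mv((.661,-.0728,.259),-.05)
tops(.306,"w23",.006)
p,im2,d=shot("side","si23");zoom(im2,"si23z",270,390,120,260,4.3)
```

```text
toolz [ 9.0e-04  2.4e-03 -1.0e+00]
tcp [ 0.6601 -0.0713  0.2975] yaw -0.051 q6 -0.135 t 43.75 F [-0.1  0.2 -0.5] op 0.0648
-> shift cm [0.09 0.15 3.85] turn -0.001 rows>= 1.0
[ 241  206   82   77 4540] [ 0.6613 -0.0704  0.306 ] [51. 51. 52.] [ 0.6612 -0.0708  0.3046]
```

View pics/si23z.png

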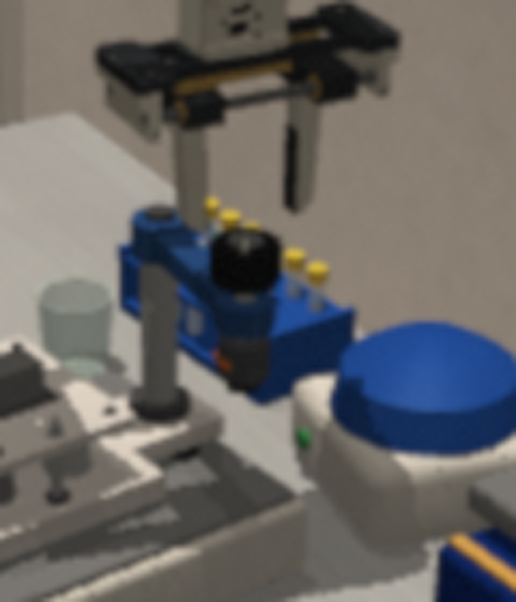

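View pics/w23.png

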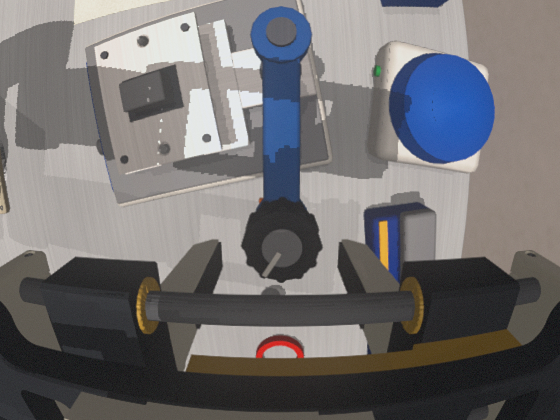

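play_rows:
  increments:
    - [[0.1, 0.1, 1, 0], [0.1, 0.1, 2, 0], [0.1, 0.1, 3, 0], [0.1, 0.1, 3.9, 0], [0.1, 0.1, 3.9, 0]]

```text
t: 44.35
tool_pos: [0.6615, -0.0729, 0.2593]
orientation: [-3.138, 0.081, -0.003]
force: [-0.8, 0.5, -0.4]
opening: 0.0649
```

Run:
```python
from h import *
mv((.661,-.0728,.259),-.05)
p,im2,d=shot("scene","sc24");zoom(im2,"sc24z",180,300,110,250,4.3)
```

```text
toolz [ 0.0019  0.0022 -1.    ]
tcp [ 0.6615 -0.0729  0.2593] yaw -0.0518 q6 -0.136 t 44.35 F [-0.8  0.5 -0.4] op 0.0649
-> shift cm [-0.05 -0.01  0.03] turn -0.002 rows>= 1.0
```

View pics/sc24z.png

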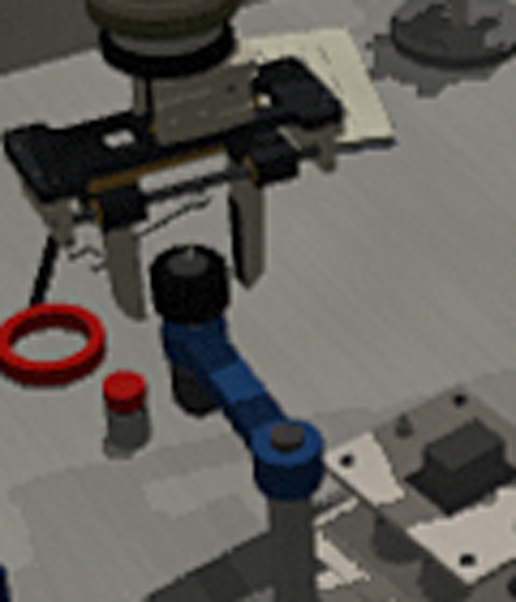

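```bash
cat >> h.py <<'E'
C=np.array([.6674,.0621])
def kn(th): a=3.288+th; return C+.135*np.array([np.cos(a),np.sin(a)])
def arc(ths,z,off=0):
    s=read_state();M=R.from_rotvec(s["orientation"]);print("toolz",M.apply([0,0,1]).round(4),s["tool_pos"].round(4),"yaw",yaw(s).round(3),s["force"].round(1),s["opening"].round(4),"q6",s["q"][5].round(3))
    for th in ths:
        k=kn(th);a=3.288+th; tang=np.array([np.sin(a),-np.cos(a)])
        k=k+off*tang
        d=M.inv().apply(np.array([*k,z])-s["tool_pos"])*100
        t=-((th-1.425-yaw(s)+np.pi/2)%np.pi-np.pi/2)
        print(th,d.round(2).tolist(),round(t,3))
E
python3 - <<'E'
from h import *
arc([1.377,1.28,1.18,1.08,.98],.259)
E
```

```text
Traceback (most recent call last):
  File "h.py", line 48, in arc
    s=read_state();M=R.from_rotvec(s["orientation"]);print("toolz",M.apply([0,0,1]).round(4),s["tool_pos"].round(4),"yaw",yaw(s).round(3),s["force"].round(1),s["opening"].round(4),"q6",s["q"][5].round(3))
                                                                                                                                                              ^^^^^^^^^^^^^^^^^^
AttributeError: 'float' object has no attribute 'round'
```

play_rows:
  increments:
    - [[0, 0, 0, 0], [0, 0, 0, 0], [0, 0, 0, 0]]
  jaw: 5
  squeeze: 20

```text
t: 44.7
tool_pos: [0.662, -0.073, 0.2611]
orientation: [-3.139, 0.081, -0.006]
force: [-0.6, -0.4, -0.3]
opening: 0.0506
```

```bash
sed -i 's/s\["opening"\].round(4)/round(float(s["opening"]),4)/' h.py
python3 - <<'E'
from h import *
arc([1.377,1.28,1.18,1.08,.98],.259)
E
```

```text
toolz [ 0.004   0.0018 -1.    ] [ 0.662  -0.073   0.2611] yaw -0.052 [-0.6 -0.4 -0.3] 0.0506 q6 -0.136
1.377 [-0.1, -0.02, 0.21] -0.004
1.28 [-1.41, -0.08, 0.2] 0.093
1.18 [-2.75, -0.27, 0.2] 0.193
1.08 [-4.06, -0.59, 0.19] 0.293
0.98 [-5.33, -1.05, 0.19] 0.393
```

play_rows:
  increments:
    - [[-0.5, 0, 0.2, 0.03], [-1.4, -0.1, 0.2, 0.09], [-2.7, -0.3, 0.2, 0.19], [-4, -0.6, 0.2, 0.29], [-5.3, -1, 0.2, 0.39]]

```text
t: 45.2
tool_pos: [0.6096, -0.0603, 0.2593]
orientation: [-3.06, 0.697, -0.009]
force: [3.6, -0.1, 1.0]
opening: 0.0502
```

Run:
```python
from h import *
arc([.98,.88,.78,.68,.58],.260)
```

```text
toolz [ 0.006   0.0016 -1.    ] [ 0.6096 -0.0603  0.2593] yaw -0.448 [ 3.6 -0.1  1. ] 0.0502 q6 0.264
0.98 [-0.04, -0.03, -0.07] -0.003
0.88 [-1.39, -0.1, -0.07] 0.097
0.78 [-2.73, -0.29, -0.08] 0.197
0.68 [-4.03, -0.62, -0.08] 0.297
0.58 [-5.3, -1.08, -0.09] 0.397
```

Pushing with about 3.6 N as expected; continuing.

play_rows:
  increments:
    - [[-1.4, -0.1, -0.1, 0.1], [-2.7, -0.3, -0.1, 0.2], [-4, -0.6, -0.1, 0.3], [-5.3, -1.1, -0.1, 0.4], [-5.3, -1.1, -0.1, 0.4]]

```text
t: 45.7
tool_pos: [0.5659, -0.0266, 0.2607]
orientation: [-2.858, 1.293, -0.009]
force: [-0.1, 0.1, -0.4]
opening: 0.0501
```

Run:
```python
from h import *
arc([.48,.38,.28,.18,.1],.260)
```

```text
toolz [ 0.0069  0.0018 -1.    ] [ 0.5659 -0.0266  0.2607] yaw -0.85 [-0.1  0.1 -0.4] 0.0501 q6 0.71
0.48 [-1.24, -0.04, 0.07] 0.095
0.38 [-2.58, -0.23, 0.06] 0.195
0.28 [-3.88, -0.56, 0.06] 0.295
0.18 [-5.15, -1.02, 0.06] 0.395
0.1 [-6.13, -1.47, 0.06] 0.475
```

play_rows:
  increments:
    - [[-1.2, 0, 0.1, 0.1], [-2.6, -0.2, 0.1, 0.2], [-3.9, -0.6, 0.1, 0.3], [-5.1, -1, 0.1, 0.4], [-5.6, -1.2, 0.1, 0.43]]

```text
t: 46.2
tool_pos: [0.5381, 0.0234, 0.26]
orientation: [-2.515, 1.874, -0.009]
force: [0.2, -2.1, 1.3]
opening: 0.0502
```

Run:
```python
from h import *
arc([.1,.05,0,-.02,-.04],.260)
```

```text
toolz [ 0.0078  0.0012 -1.    ] [0.5381 0.0234 0.26  ] yaw -1.281 [ 0.2 -2.1  1.3] 0.0502 q6 1.228
0.1 [-0.6, -0.01, 0.0] 0.044
0.05 [-1.27, -0.06, 0.0] 0.094
0 [-1.94, -0.14, 0.0] 0.144
-0.02 [-2.21, -0.18, 0.0] 0.164
-0.04 [-2.47, -0.23, 0.0] 0.184
```

play_rows:
  increments:
    - [[-0.6, 0, 0, 0.04], [-1.2, -0.1, 0, 0.09], [-1.7, -0.1, 0, 0.14], [-2.1, -0.15, 0, 0.14], [-2.1, -0.15, 0, 0.14]]

```text
t: 46.7
tool_pos: [0.5335, 0.0441, 0.26]
orientation: [-2.38, 2.041, -0.008]
force: [-0.1, 0.8, 0.3]
opening: 0.0503
```

Run:
```python
from h import *
arc([0,-.02,-.04],.260)
tops(.306,"w25",.006)
```

```text
toolz [ 0.0077  0.0014 -1.    ] [0.5335 0.0441 0.26  ] yaw -1.418 [-0.1  0.8  0.3] 0.0503 q6 1.403
0 [0.17, -0.01, 0.0] 0.007
-0.02 [-0.1, -0.01, 0.0] 0.027
-0.04 [-0.36, -0.02, 0.0] 0.047
[ 234  221  131   74 6099] [0.5406 0.0408 0.306 ] [44. 44. 45.] [0.5404 0.0416 0.3047]
[195 252  36  42 442] [0.535  0.0744 0.306 ] [82. 91. 95.] [0.5368 0.0738 0.3062]
```

View pics/w25.png

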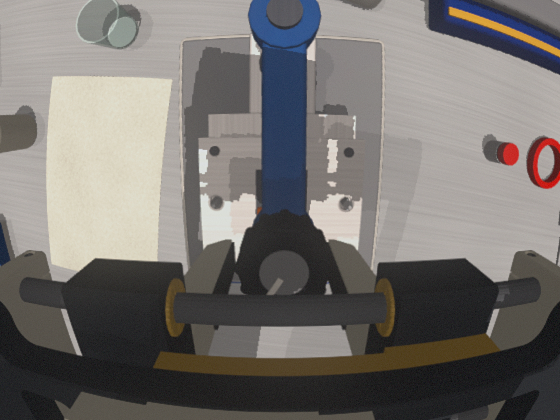

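play_rows:
  increments:
    - [[-0.2, 0, 0, 0], [-0.4, 0, 0, 0], [-0.5, 0, 0, 0], [-0.5, 0, 0, 0]]

```text
t: 47.15
tool_pos: [0.5334, 0.0451, 0.2599]
orientation: [-2.381, 2.046, -0.015]
force: [1.9, -17.3, -1.6]
opening: 0.0505
```

play_rows:
  increments:
    - [[0.25, 0, 0, 0], [0.25, 0, 0, 0], [0.25, 0, 0, 0], [0.25, 0, 0, 0]]
  jaw: 7

```text
t: 47.55
tool_pos: [0.5338, 0.0431, 0.2599]
orientation: [-2.381, 2.045, -0.014]
force: [1.3, 1.0, -0.7]
opening: 0.07
```

Run:
```python
from h import *
mv((.5338,.0425,.259))
p,im2,d=shot("side","si26");zoom(im2,"si26z",210,350,130,270,4.3)
```

```text
toolz [ 0.0087 -0.004  -1.    ]
tcp [0.5338 0.0431 0.2599] yaw -1.4191 q6 1.407 t 47.55 F [ 1.3  1.  -0.7] op 0.07
-> shift cm [0.06 0.01 0.09] turn 0 rows>= 1.0
```

View pics/si26z.png

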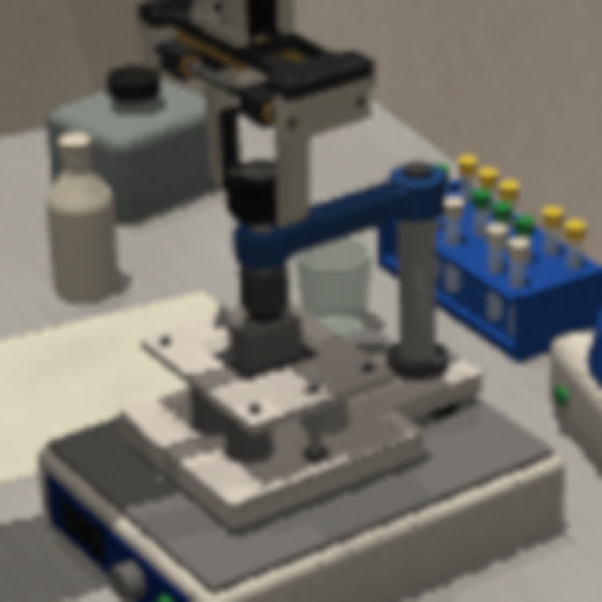

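play_rows:
  increments:
    - [[0, 0, 0, -0.14], [0, 0, 0, -0.28], [0, 0, 0, -0.42], [0, 0, 0, -0.56], [0, 0, 0, -0.7]]

```text
t: 48.1
tool_pos: [0.5337, 0.0435, 0.26]
orientation: [2.944, -1.096, 0.015]
force: [-0.4, 0.0, 0.2]
opening: 0.0699
```

play_rows:
  increments:
    - [[0, 0, 0, -0.14], [0, 0, 0, -0.28], [0, 0, 0, -0.42], [0, 0, 0, -0.56], [0, 0, 0, -0.7]]

```text
t: 48.6
tool_pos: [0.5337, 0.0439, 0.26]
orientation: [3.138, -0.01, 0.014]
force: [0.5, -0.3, 0.1]
opening: 0.0702
```

play_rows:
  increments:
    - [[0, 0, 0, -0.14], [0, 0, 0, -0.28], [0, 0, 0, -0.42], [0, 0, 0, -0.56], [0, 0, 0, -0.7]]

```text
t: 49.1
tool_pos: [0.5337, 0.0442, 0.26]
orientation: [2.945, 1.075, 0.011]
force: [-0.1, -0.0, -0.7]
opening: 0.0701
```

Run:
```python
from h import *
mv((.5338,.0425,.259))
```

```text
toolz [ 0.0088 -0.0033 -1.    ]
tcp [0.5337 0.0442 0.26  ] yaw 0.7002 q6 -0.711 t 49.1 F [-0.1 -0.  -0.7] op 0.0701
-> shift cm [-0.1   0.14  0.1 ] turn 0 rows>= 1.0
```

play_rows:
  increments:
    - [[-0.1, 0.14, 0, -0.14], [-0.1, 0.14, 0, -0.28], [-0.1, 0.14, 0, -0.42], [-0.1, 0.14, 0, -0.56], [-0.1, 0.14, 0, -0.7]]

```text
t: 49.6
tool_pos: [0.5338, 0.0429, 0.2601]
orientation: [2.39, 2.027, 0.007]
force: [-0.1, 0.1, 1.3]
opening: 0.0699
```

play_rows:
  increments:
    - [[0, 0, 0, -0.14], [0, 0, 0, -0.28], [0, 0, 0, -0.42], [0, 0, 0, -0.56], [0, 0, 0, -0.7]]

```text
t: 50.1
tool_pos: [0.5338, 0.0433, 0.2601]
orientation: [1.541, 2.727, 0.003]
force: [-0.7, 0.4, -0.1]
opening: 0.07
```

play_rows:
  increments:
    - [[0, 0, 0, -0.14], [0, 0, 0, -0.25], [0, 0, 0, -0.25], [0, 0, 0, -0.25]]

```text
t: 50.5
tool_pos: [0.5338, 0.0435, 0.2601]
orientation: [1.193, 2.896, 0.001]
force: [-0.6, 0.4, -0.4]
opening: 0.07
```

Run:
```python
from h import *
mv((.5338,.0425,.259))
```

```text
toolz [ 0.0089 -0.0026 -1.    ]
tcp [0.5338 0.0435 0.2601] yaw 2.3601 q6 -2.373 t 50.5 F [-0.6  0.4 -0.4] op 0.07
-> shift cm [-0.08 -0.07  0.11] turn 0 rows>= 1.0
```

play_rows:
  increments:
    - [[-0.08, -0.07, 0.1, 0], [-0.08, -0.07, 0.1, 0], [-0.08, -0.07, 0.1, 0], [-0.08, -0.07, 0.1, 0], [-0.08, -0.07, 0.1, 0]]
  jaw: 4
  squeeze: 30

```text
t: 51.0
tool_pos: [0.534, 0.0422, 0.2591]
orientation: [1.194, 2.896, 0.001]
force: [1.8, -2.0, -0.7]
opening: 0.0455
```

play_rows:
  increments:
    - [[0, 0, 0, 0], [0, 0, 0, 0]]

```text
t: 51.2
tool_pos: [0.534, 0.0422, 0.2591]
orientation: [1.194, 2.895, 0.001]
force: [1.7, -1.3, -1.4]
opening: 0.0456
```

Run:
```python
from h import *
mv((.5338,.0425,.259))
p,im2,d=shot("scene","sc27");zoom(im2,"sc27z",200,320,130,270,4.2)
```

```text
toolz [ 0.0092 -0.0029 -1.    ]
tcp [0.534  0.0422 0.2591] yaw 2.3593 q6 -2.374 t 51.2 F [ 1.7 -1.3 -1.4] op 0.0456
-> shift cm [0.04 0.   0.01] turn 0 rows>= 1.0
```

View pics/sc27z.png

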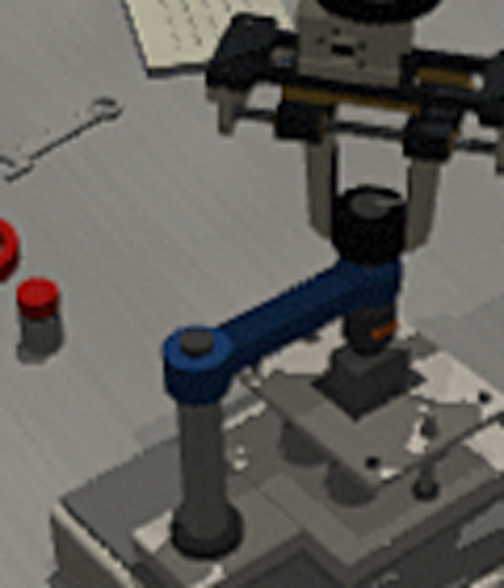

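play_rows:
  increments:
    - [[0, 0, 0.02, 0.13], [0, 0, 0.04, 0.26], [0, 0, 0.06, 0.39], [0, 0, 0.08, 0.52], [0, 0, 0.1, 0.65]]

```text
t: 51.75
tool_pos: [0.5339, 0.0425, 0.258]
orientation: [2.062, 2.359, 0.006]
force: [0.4, 1.7, 0.3]
opening: 0.0456
```

Run:
```python
from h import *
mv((.5338,.0425,.258))
```

```text
toolz [ 0.009  -0.0028 -1.    ]
tcp [0.5339 0.0425 0.258 ] yaw 1.7046 q6 -1.719 t 51.75 F [0.4 1.7 0.3] op 0.0456
-> shift cm [ 0.   -0.01  0.  ] turn 0 rows>= 1.0
```

play_rows:
  increments:
    - [[0, 0, 0.02, 0.13], [0, 0, 0.04, 0.26], [0, 0, 0.06, 0.39], [0, 0, 0.08, 0.52], [0, 0, 0.1, 0.65]]

```text
t: 52.25
tool_pos: [0.5339, 0.0428, 0.2569]
orientation: [2.713, 1.571, 0.01]
force: [2.5, 1.9, -1.0]
opening: 0.0453
```

play_rows:
  increments:
    - [[0, 0, 0.02, 0.13], [0, 0, 0.04, 0.26], [0, 0, 0.06, 0.39], [0, 0, 0.08, 0.52], [0, 0, 0.1, 0.65]]

```text
t: 52.75
tool_pos: [0.5341, 0.0432, 0.2558]
orientation: [3.076, 0.616, 0.013]
force: [5.2, 0.7, -1.8]
opening: 0.0454
```

Run:
```python
from h import *
mv((.5338,.0425,.256))
```

```text
toolz [ 0.0092 -0.0024 -1.    ]
tcp [0.5341 0.0432 0.2558] yaw 0.3952 q6 -0.409 t 52.75 F [ 5.2  0.7 -1.8] op 0.0454
-> shift cm [-0.06  0.05 -0.02] turn 0 rows>= 1.0
```

play_rows:
  increments:
    - [[-0.05, 0.05, 0.02, 0.13], [-0.05, 0.05, 0.04, 0.26], [-0.05, 0.05, 0.06, 0.39], [-0.05, 0.05, 0.08, 0.52], [-0.05, 0.05, 0.1, 0.65]]

```text
t: 53.25
tool_pos: [0.5345, 0.0432, 0.2547]
orientation: [-3.115, 0.406, -0.017]
force: [7.6, 1.8, -2.5]
opening: 0.0457
```

play_rows:
  increments:
    - [[0, 0, 0.02, 0.13], [0, 0, 0.04, 0.26], [0, 0, 0.06, 0.39], [0, 0, 0.08, 0.52], [0, 0, 0.1, 0.65]]

```text
t: 53.75
tool_pos: [0.535, 0.0431, 0.2537]
orientation: [-2.815, 1.386, -0.017]
force: [4.3, -3.2, -1.4]
opening: 0.0457
```

Run:
```python
from h import *
mv((.5338,.0425,.254))
p,im2,d=shot("scene","sc28");zoom(im2,"sc28z",200,320,130,270,4.2)
```

```text
toolz [ 0.0113 -0.0014 -0.9999]
tcp [0.535  0.0431 0.2537] yaw -0.9147 q6 0.9 t 53.75 F [ 4.3 -3.2 -1.4] op 0.0457
-> shift cm [-0.02  0.13 -0.03] turn 0 rows>= 1.0
```

View pics/sc28z.png

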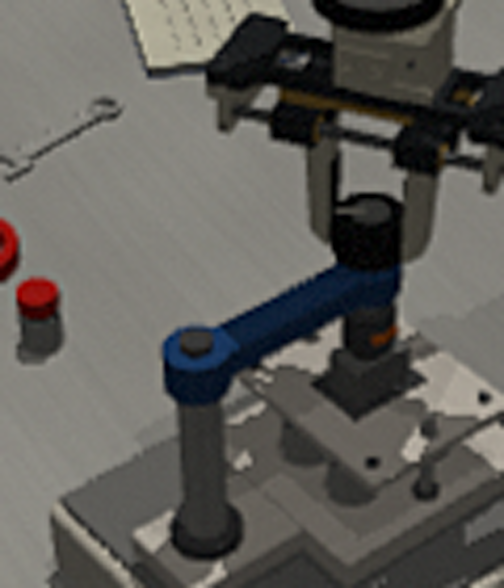

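play_rows:
  increments:
    - [[0, 0.1, 0.02, 0.13], [0, 0.1, 0.04, 0.26], [0, 0.1, 0.06, 0.39], [0, 0.1, 0.08, 0.52], [0, 0.1, 0.1, 0.65]]

```text
t: 54.3
tool_pos: [0.5351, 0.0426, 0.2527]
orientation: [-2.207, 2.224, -0.016]
force: [6.6, -0.5, -2.7]
opening: 0.0455
```

play_rows:
  increments:
    - [[0, 0, 0.02, 0.13], [0, 0, 0.04, 0.26], [0, 0, 0.06, 0.39], [0, 0, 0.08, 0.52], [0, 0, 0.1, 0.65]]

```text
t: 54.8
tool_pos: [0.535, 0.0423, 0.2516]
orientation: [-1.373, 2.814, -0.012]
force: [1.3, -2.4, 0.1]
opening: 0.0459
```

Run:
```python
from h import *
mv((.5338,.0425,.252))
p,im2,d=shot("scene","sc29");zoom(im2,"sc29z",200,320,130,270,4.2)
```

```text
toolz [ 0.0128 -0.0023 -0.9999]
tcp [0.535  0.0423 0.2516] yaw -2.2336 q6 2.218 t 54.8 F [ 1.3 -2.4  0.1] op 0.0459
-> shift cm [ 0.06  0.11 -0.05] turn 0 rows>= 1.0
```

View pics/sc29z.png

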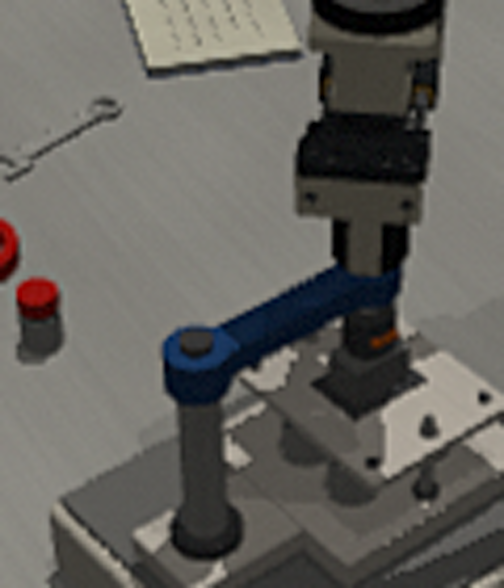

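play_rows:
  increments:
    - [[0, 0, 0, 0], [0, 0, 0, 0], [0, 0, 0, 0], [0, 0, 0, 0], [0, 0, 0, 0]]
  jaw: 7

```text
t: 55.35
tool_pos: [0.535, 0.0423, 0.2516]
orientation: [-1.363, 2.819, -0.012]
force: [0.5, -0.5, -0.2]
opening: 0.0698
```

play_rows:
  increments:
    - [[0, 0.1, 0, -0.14], [0, 0.1, 0, -0.28], [0, 0.1, 0, -0.42], [0, 0.1, 0, -0.56], [0, 0.1, 0, -0.7]]

```text
t: 55.85
tool_pos: [0.5342, 0.043, 0.2516]
orientation: [-2.256, 2.176, -0.017]
force: [0.3, -0.0, 1.1]
opening: 0.0699
```

play_rows:
  increments:
    - [[0, 0, 0, -0.14], [0, 0, 0, -0.28], [0, 0, 0, -0.42], [0, 0, 0, -0.56], [0, 0, 0, -0.7]]

```text
t: 56.35
tool_pos: [0.5342, 0.043, 0.2516]
orientation: [-2.873, 1.263, -0.02]
force: [0.3, 0.9, -0.5]
opening: 0.07
```

play_rows:
  increments:
    - [[0, 0, 0, -0.14], [0, 0, 0, -0.28], [0, 0, 0, -0.42], [0, 0, 0, -0.56], [0, 0, 0, -0.56]]

```text
t: 56.85
tool_pos: [0.5342, 0.043, 0.2516]
orientation: [3.114, -0.416, 0.02]
force: [0.8, -1.2, 0.6]
opening: 0.0702
```

Run:
```python
from h import *
mv((.5338,.0425,.251))
p,im2,d=shot("scene","sc30");zoom(im2,"sc30z",200,320,130,270,4.2)
p,im2,d=shot("wrist","w30")
```

```text
toolz [ 0.0129 -0.002  -0.9999]
tcp [0.5342 0.043  0.2516] yaw -0.2654 q6 0.251 t 56.85 F [ 0.8 -1.2  0.6] op 0.0702
-> shift cm [-0.03  0.06  0.06] turn 0 rows>= 1.0
```

View pics/sc30z.png

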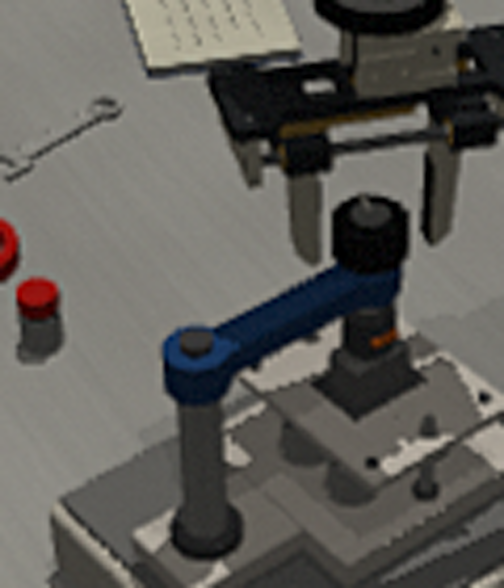

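View pics/w30.png

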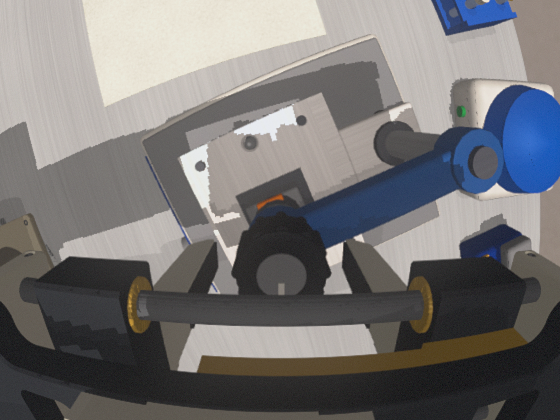

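play_rows:
  increments:
    - [[0, 0.05, 0, 0], [0, 0.05, 0, 0], [0, 0.05, 0, 0], [0, 0.05, 0, 0], [0, 0.05, 0, 0]]
  jaw: 4

```text
t: 57.45
tool_pos: [0.5345, 0.0424, 0.2517]
orientation: [3.112, -0.427, 0.022]
force: [3.7, -0.9, -1.0]
opening: 0.0458
```

play_rows:
  increments:
    - [[0, 0, 0, 0], [0, 0, 0, 0], [0, 0, 0.02, 0.1], [0, 0, 0.03, 0.2], [0, 0, 0.05, 0.3]]

```text
t: 57.95
tool_pos: [0.5345, 0.0424, 0.2512]
orientation: [-3.01, 0.893, -0.022]
force: [2.1, -0.5, 0.2]
opening: 0.0455
```

Run:
```python
from h import *
mv((.5338,.0425,.251))
p,im2,d=shot("scene","sc31");zoom(im2,"sc31z",260,320,180,240,8)
```

```text
toolz [ 0.0138 -0.0022 -0.9999]
tcp [0.5345 0.0424 0.2512] yaw -0.5765 q6 0.562 t 57.95 F [ 2.1 -0.5  0.2] op 0.0455
-> shift cm [-0.06  0.03  0.02] turn 0 rows>= 1.0
```

View pics/sc31z.png

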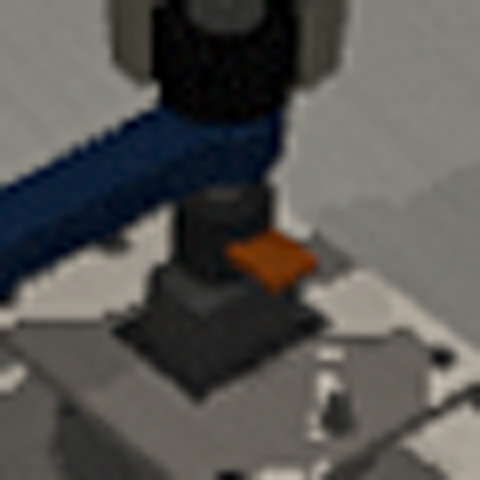

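The tab is out (275,260 in the zoom), so I'm stopping here, releasing and lifting clear.

play_rows:
  increments:
    - [[0, 0, 0, 0], [0, 0, 0, 0], [0, 0, 0, 0], [0, 0, 0, 0], [0, 0, 0, 0]]
  jaw: 7.5

```text
t: 58.5
tool_pos: [0.5345, 0.0425, 0.2512]
orientation: [-3.008, 0.901, -0.022]
force: [-0.5, -0.5, 0.7]
opening: 0.0744
```

play_rows:
  increments:
    - [[0, 0, -2, 0], [0, 0, -4, 0], [0, 0, -7, 0], [0, 0, -10, 0], [0, 0, -11, 0]]

```text
t: 59.0
tool_pos: [0.5339, 0.0427, 0.3649]
orientation: [-3.006, 0.9, -0.029]
force: [0.2, 0.9, -0.0]
opening: 0.0751
```

play_rows:
  increments:
    - [[0, 0, 0, 0], [0, 0, 0, 0], [0, 0, 0, 0]]

```text
t: 59.3
tool_pos: [0.5334, 0.0427, 0.3629]
orientation: [-3.007, 0.9, -0.025]
force: [-0.3, -0.3, -0.4]
opening: 0.075
```

Run:
```python
from h import *
mv((.5338,.0425,.251))
p,im,d=shot("scene","sc32");zoom(im,"sc32z",190,330,140,280,4.2)
c=cloud(p,d);m=(abs(c[...,2]-.16)<.006)&(np.hypot(c[...,0]-.534,c[...,1]-.0425)<.09)&(d>0);pts=c[m];A=np.c_[pts[:,:2]-[.534,.0425],np.ones(len(pts))];print(np.linalg.lstsq(A,pts[:,2],rcond=None)[0],len(pts))
p,im,d=shot("side","si32");zoom(im,"si32z",200,340,130,270,4.2)
cv2.imwrite("pics/si32f.png",im)
p,im,d=shot("wrist","w32")
c=cloud(p,d,True);m=(abs(c[...,2]-.2965)<.006)&(d>0);n,l,st,ce=cv2.connectedComponentsWithStats(m.astype(np.uint8));i=1+st[1:,4].argmax();print("knob",np.median(c[l==i],0))
m=(abs(c[...,2]-.16)<.006)&(np.hypot(c[...,0]-.534,c[...,1]-.0425)<.09)&(d>0);pts=c[m];A=np.c_[pts[:,:2]-[.534,.0425],np.ones(len(pts))];print(np.linalg.lstsq(A,pts[:,2],rcond=None)[0],len(pts))
```

```text
toolz [ 0.016  -0.0022 -0.9999]
tcp [0.5334 0.0427 0.3629] yaw -0.5816 q6 0.567 t 59.3 F [-0.3 -0.3 -0.4] op 0.075
-> shift cm [-0.12  0.07 11.19] turn 0 rows>= 3.0
[ 0.00133682 -0.00169899  0.15775993] 1139
knob [0.53503159 0.04372529 0.29686173]
[-0.00036947  0.00033165  0.15942786] 6901
```

View pics/sc32z.png

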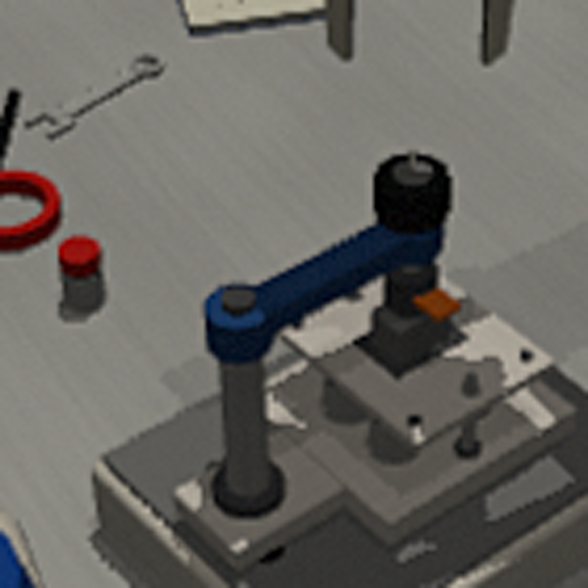

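View pics/si32.png

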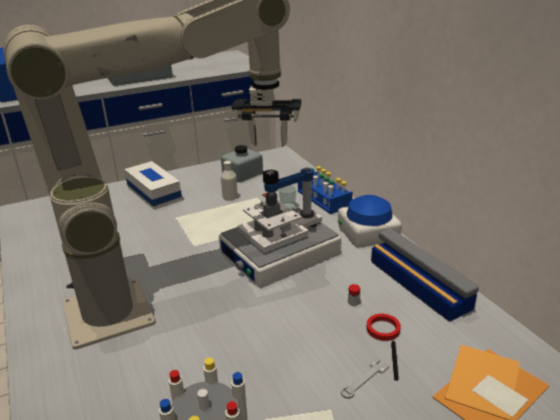

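View pics/w32.png

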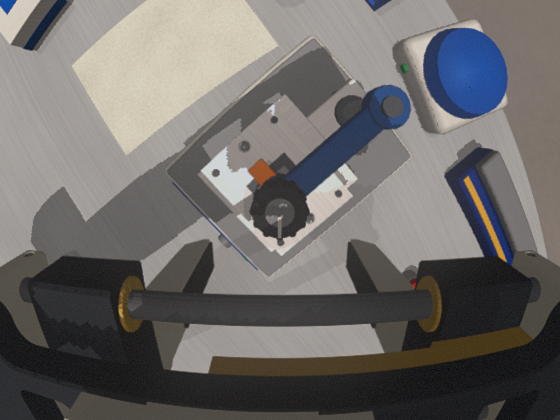

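```bash
python3 -c "
from plant import *
print(close_job())"
```

```text
the job is handed in; nothing more can be done
None
```

I finished the job and handed it in at about 59 s. Both blue-capped jars and both grey dummies are in the nests, the hold-down plate is on over both pins, and the clamp arm is in at its stop. I turned the knob only until the orange tab popped out, at most 0.3 rad past its release.

**Last checks, by camera:**
- **Plate:** its top is at 159.4 mm against the 160 mm expected, with tilt under 0.001 rad and both pins through the holes.
- **Jars:** before the plate went on, all four lids stood level at about 151 mm. Three read within 3 mm of their nest centres. The last look at the fourth was partly hidden, but it had read within 1.5 mm just before.
- **Clamp arm and tab:** the knob sits within about 2 mm of the plate centre, so the arm is against its stop. The tab is visibly out.
- **Knob:** it sank about 8 mm, which matches about 4.9 rad of turning. I couldn't read the foot compression directly.
- **Bench:** the red jar and the bystanders look where they were. The gripper is clear above the mill.

**What disagreed or failed:**
- The depth images showed the real fingertips about 22 mm above the reported TCP, not 11 mm below it as stated. Because of this the jars were held only by their top few millimetres, and my first two grasps of the plate closed on air; lowering the gripper fixed that.
- The plate had been knocked about 36 mm before I picked it up, so I measured it again first.
- The tab came at about 4.9 rad of my turning, slightly before the stated 5.1 to 5.7 rad. The knob may have turned a little while I pushed the arm in.

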